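Make up a relay row on a mounting rail

TASK

Make up the control row on the mounting rail. Hook the breaker onto the rail just to the right of the end stop (as seen from the robot), the power supply further to the right, and the relay socket between those two, all seated square on the rail and close side by side (no gap as wide as 8 mm, the one at the stop included); plug the relay into the top of the socket, its long side in line with the socket's long side. Do not disturb the small screwdriver, the marker and the circuit board lying around the plate.

Things in the scene. Friction and masses are not known exactly. Their poses are not given: they have to be found in the camera images.
- rail_mid (a point): Bare metal hat rail, 35 mm wide, 15 high, 280 long, fixed along the middle of a 130 x 300 x 3 mm grey plate lying on the bench; neither moves. Point: middle of the rail's length, on its top face, 18 mm above the bench. x across the rail (away from the robot), y along it (to the robot's left), z up; within 15 degrees of square to the robot.
- stop_center (a point): End stop: narrow grey bracket fixed across the rail in its left half, 10 mm thick along the rail, 52 mm across, 33 mm high above the rail. Point: its middle, on the rail's top face; axes parallel to the rail's. The row begins at its right face, 5 mm from the point toward -y.
- breaker_center (a point): White two-pole breaker with two black toggles joined by a bar. 90 mm long (x), 36 wide (y), 64 high (74 with toggles). Shoulders 36 mm above the underside; above them a nose 45 mm across x, 28 high: grip it across x. Point: centre, 32 mm above the underside; x within 25 deg of world x. Underside groove along y, 41 mm wide, 10 mm deep, flared mouth, drops over the rail; seated, the underside is 10 mm below the rail top. Starts upright.
- psu_center (a point): Power supply, the widest device, grey, parallel dark vent slots on top. 90 mm long (x), 54 wide (y), 58 high. Shoulders 30 mm above the underside; above them a nose 45 mm across x, 28 high: grip it across x. Point: centre, 29 mm above the underside; x within 25 deg of world x. Underside groove along y, 41 mm wide, 10 mm deep, flared mouth, drops over the rail; seated, the underside is 10 mm below the rail top. Starts upright.
- socket_center (a point): Black relay socket: 80 mm long (x), 40 wide (y), 50 high. Shoulders 22 mm up, then a block 46 mm across x, 28 high: grip it across x. Round well mid-top, 26 mm across, 14 deep. Point: centre, 25 mm above the underside; x within 25 deg of world x. Underside groove along y, 41 mm wide, 10 mm deep, flared mouth, drops over the rail; seated, the underside is 10 mm below the rail top. Starts upright.
- relay_center (a point): Plug-in relay: small white block on a black base, 36 (x) by 28 (y) by 46 mm high, above a round plug 22 mm across, 9 long (55 mm high in all); stands upright on the plug, x within 25 deg of world x. Point: centre, 27.5 mm above the plug's end. Grip across x. Plugged in, its block rests on the socket's top and its point is 43.5 mm above the socket's point.
- driver: Bystander: small screwdriver lying on the bench between the robot and the plate, 131 mm long, 15 mm high; origin on the bench under its middle. Leave it alone.
- marker: Bystander: felt marker with a black cap lying on the bench near the robot, 126 mm long, 13 mm thick; origin on the bench under its middle. Leave it alone.
- board: Bystander: green circuit board with parts, 110 x 135 x 28 mm, lying on the bench at the right, farther away; origin on the bench under its middle. Leave it alone.
There are look-alikes about, which are no part of the job. Leave any pink look-alike of the part that bears psu_center alone.

How it is judged:
By the outcome, as a careful person would: the job done as asked, in the order asked, and still so for the second after the job is handed in, with the robot touching nothing.
It also fails if it takes over 125 s, if anything falls off the work surface, if the arm or the gripper's body presses on something with over 40 N, if the wrist force passes 120 N, or if a joint passes its speed limit or range.

ROBOT

A 6-joint arm with a two-finger parallel gripper is mounted at the origin on a cart in front of the work surface, level with it; the furniture and walls round the work are solid. World frame = base frame: x ahead of the robot, y to its left, z up, the work surface at z = 0. Lengths are in mm, angles in rad, forces in N, time in s.
With the tool pointing down it reaches from about 275 to 750 mm from the base axis. Payload 10.2 kg.
Tool frame: the origin (TCP) lies between the finger pads; the fingertips stand 17 mm ahead of it and the grasp point (between the pads) lies 2 mm behind it; y points along the fingers, x is the direction in which the jaws open and shut, and the axes are right-handed (so a half turn about y gives the same grasp; the last joint's range is limited). The gripper opens to 85 mm and grips with 20 to 120 N. Pads are 22 mm wide; open, the fingers measure 114 mm over their backs; the gripper's body (76 mm by 85 mm) begins 54 mm behind the grasp point. The pads swing forward as they close: fully open they stand 13 mm farther back than shut.
Start: joints at [0.919, 0.313, 1.498, -0, 1.331, -0.223], TCP at [218.297, 477.47, 248.294] pointing down, gripper open.
Joint ranges: [-2.94, 2.94], [-0.97, 2.17], [0.19, 2.56], [-1.23, 4.37], [0.02, 3.11], [-2.88, 2.88]. Speed limits (rad/s): [2.39, 2.39, 3.01, 3.14, 3.14, 3.14].

INTERFACE

Orientations are given as a unit quaternion [w, x, y, z].
In Python, from rig import ctrl gives the robot as it stands.
- The arm moves only by the tool jog_arm, never from a script. Its argument "targets" is a list of rows, each an object with "offset": the shift along the tool's x, y, z in m, a list of three; "yaw": the turn about the tool's y in rad. In form: [{"offset": [dx, dy, dz], "yaw": yaw}, ...]. A call has 1 to 12 rows; each row is the pose to reach, as a shift and turn from the pose measured when the call began, along the tool's axes at that moment; what a row does not reach only later rows make up. A row lasts 1/12 s, in which the tool goes at most 41.7 mm and 7.16 degrees, less where a joint would pass 70% of its speed; a pose out of reach is approached as far as the arm can. A call with a gripper value outside its range is refused whole. "fingers" is the finger opening in m, from 0 to 0.0854, set as the call begins (left out, the last holds). The fingers move at their own pace and stop on an object; "grip_force" is the grip in N (left out, the last holds). Time passes only in rows, so rows that repeat a pose let the fingers close. It gives the time, the measured TCP pose, the force and the opening at its end, in the units of the state.
- ctrl.sense(): the state, without advancing time (a new reading comes with each control period).
- ctrl.capture(name): name is "scene" or "top"; returns a dict with "img" (384x512x3 uint8, red, green, blue), "intrinsics" (3x3 intrinsics, pixels), "k1" (the pictures are not rectified: a ray, as slopes to the right and down, at radius r is drawn at 1 + k1 r^2 times it, then the intrinsics apply), "T" (4x4, takes a point from camera to world coordinates). Camera axes: x right, y up, looking along -z (the intrinsics and any distortion apply to the point x, -y, -z); pixel columns grow to the right and rows downward; lengths in mm; the calibration is good to about 2 mm. A picture is of the moment at which its call begins. There is no depth.
- ctrl.finish_job(): hands the job in, once; it reports no verdict.
Trained networks look in the newest picture that a camera, given by its name, has taken for a name from the list of things; names that differ only in an ending like _2 or _b are one class to them, and where a whole thing is asked for, a point or a joint stands for the part that bears it (a point fixed in the world has none). Each returns a list of dicts, best first, with "score" (0 to 1); they miss things now and then, are a little off and sometimes report something else, mostly with a low value. They report only what shows in the picture. A call takes as long as a camera call. They do not tell look-alikes from the thing itself.
- ctrl.boxes_of(camera, target): "box" ([left, top, right, bottom] in pixels, round what is visible of it).
- ctrl.regions_of(camera, target): "region" (384x512 bool, what is visible of it) and "box" ([left, top, right, bottom] in pixels, round what is visible of it).
The state is a dict: "time_s": time; "joints": joint angles; "dq": joint speeds; "tau": joint torques, N m; "eef_pos": TCP position; "ee_rot": TCP orientation; "force": force on the tool from outside, world axes, zero at the start; "wrist_torque": the same for the moment, N m; "grip_width": opening from 0.0 (shut) to 1.0 (fully open).
Only numpy, scipy, OpenCV 4.12 (cv2) and the standard library are available. Lean on these libraries where they do the work, as an engineer would, in place of code of your own. Each camera call takes 0.05 s, during which the arm holds its last target.

## Working session

There is one attempt and no reset: what is moved stays moved. The work goes in short steps, Python scripts to look and compute and a tool call to move; the robot and the scene stay as the last step left them, time stands still between calls to the robot, and variables do not carry over. Pictures are saved under pics/ and viewed, and the job is handed in when it is done.

Besides the shell and the picture viewer there is one more tool, called by a JSON object that holds its "api" and its "payload", one argument or row to a line. jog_arm: Moves the arm, as the interface text tells. Its arguments: {"type":"object","properties":{"targets":{"type":"array"},"fingers":{"type":"number"},"grip_force":{"type":"number"}},"required":["targets"]}

```bash
ls; mkdir -p pics; python3 - <<'E'
from rig import ctrl
import cv2,json
print(ctrl.sense())
for n in ["scene","top"]:
    c=ctrl.capture(n)
    cv2.imwrite(f"pics/{n}0.png",c["img"][:,:,::-1])
    print(n,c["intrinsics"],c["k1"],c["T"])
    for t in ["breaker_center","psu_center","socket_center","relay_center","stop_center","rail_mid","driver","marker","board"]:
        try: print(t,[(round(b["score"],2),[round(float(x)) for x in b["box"]]) for b in ctrl.boxes_of(n,t)][:4])
        except Exception as e: print(t,e)
E
```

```text
pics
{'time_s': 0.0, 'joints': array([ 9.18586329e-01,  3.13450044e-01,  1.49843679e+00,  3.09330220e-05,
        1.33100002e+00, -2.23393983e-01]), 'dq': array([ 0.00014099,  0.00032091, -0.0008612 ,  0.00062908,  0.00241431,
        0.00090472]), 'tau': array([ 3.12881984e-04, -4.12262893e+01, -2.59742832e+01, -1.66373370e-04,
        4.12719761e-03, -1.05439071e-06]), 'eef_pos': array([218.14799064, 477.27454993, 247.73515257]), 'ee_rot': array([-0.59479118,  0.59508294,  0.38173066, -0.3825983 ]), 'force': array([-0.39330994,  0.17855031, -0.07651644]), 'wrist_torque': array([-0.01177668,  0.06430462, -0.02700527]), 'grip_width': 1.0016015527426945}
scene [[407.97804286   0.         256.77247016]
 [  0.         407.97804286 191.06179779]
 [  0.           0.           1.        ]] -0.08444272723395498 [[ 8.46619170e-01  2.81378968e-01 -4.51732063e-01  3.93589793e+01]
 [-5.32191175e-01  4.52268336e-01 -7.15699592e-01 -8.29365691e+02]
 [ 2.92129607e-03  8.46332812e-01  5.32646447e-01  6.57272025e+02]
 [ 0.00000000e+00  0.00000000e+00  0.00000000e+00  1.00000000e+00]]
breaker_center 
[... 516 characters left out ...]
        0.           1.        ]] -0.14152386236740375 [[ 7.21499286e-03  9.98542073e-01 -5.34946081e-02  4.89855668e+02]
 [-9.99971592e-01  7.32135490e-03  1.79257322e-03 -1.34477444e+01]
 [ 2.18161279e-03  5.34801550e-02  9.98566529e-01  1.32684989e+03]
 [ 0.00000000e+00  0.00000000e+00  0.00000000e+00  1.00000000e+00]]
breaker_center [(0.76, [332, 217, 353, 245])]
psu_center [(0.86, [121, 191, 141, 218]), (0.75, [177, 194, 210, 224])]
socket_center [(0.64, [153, 217, 170, 244])]
relay_center []
stop_center [(0.56, [154, 216, 169, 243]), (0.44, [240, 166, 240, 177])]
rail_mid [(0.92, [226, 149, 316, 203])]
driver [(0.46, [235, 220, 240, 229])]
marker []
board [(0.66, [327, 132, 368, 172])]
```

```bash
python3 - <<'E'
import cv2
a=cv2.imread("pics/scene0.png")[110:330,130:420]; cv2.imwrite("pics/s0z.png",cv2.resize(a,None,fx=2.7,fy=2.7,interpolation=cv2.INTER_CUBIC))
a=cv2.imread("pics/top0.png")[110:300,100:390]; cv2.imwrite("pics/t0z.png",cv2.resize(a,None,fx=2.7,fy=2.7,interpolation=cv2.INTER_CUBIC))
E
```

```text
(no output)
```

View pics/s0z.png

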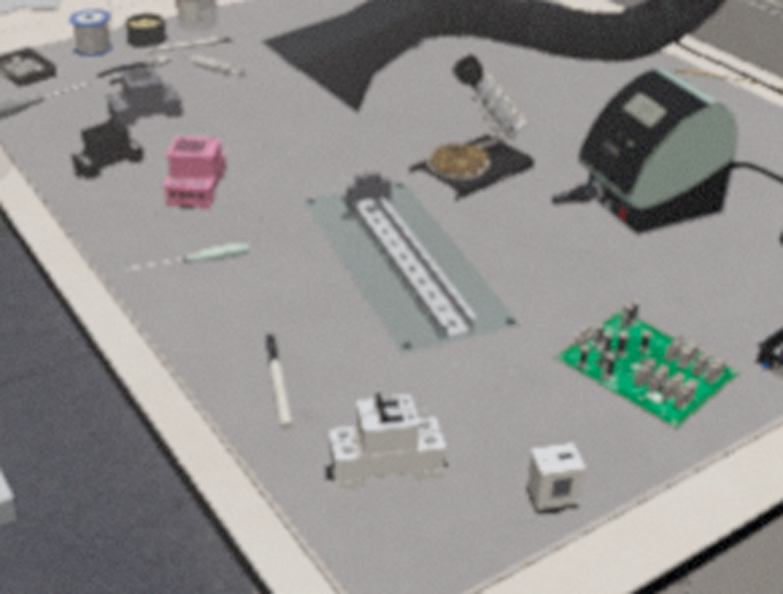

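View pics/t0z.png

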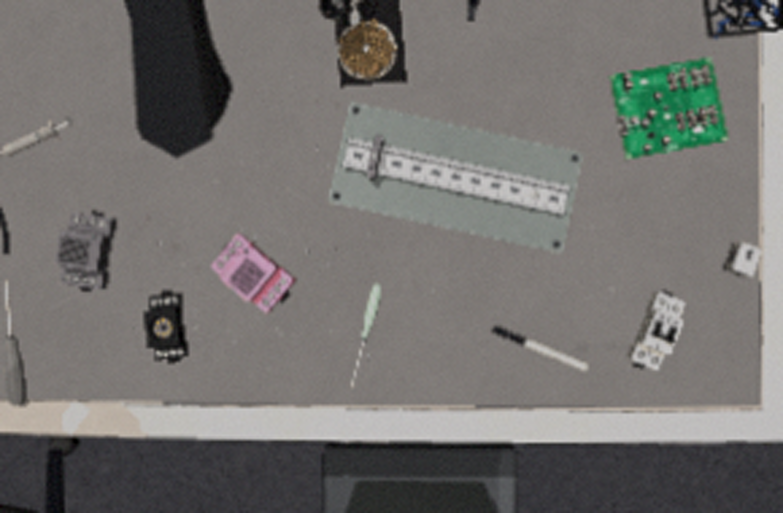

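View pics/top0.png

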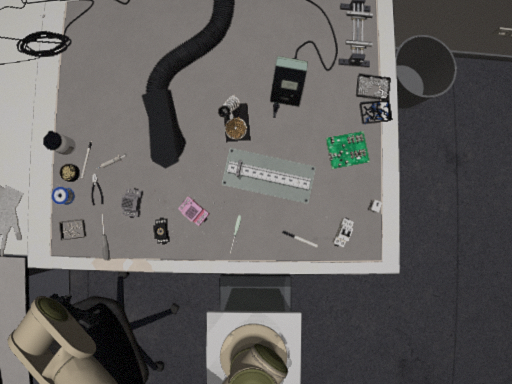

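```bash
cat > h.py <<'E'
import numpy as np, cv2, pickle, os
from scipy.spatial.transform import Rotation as Ro
def cap(n,k=1):
    from rig import ctrl
    cs=[ctrl.capture(n) for _ in range(k)]
    c=dict(cs[0]); c["img"]=np.mean([x["img"].astype(np.float32) for x in cs],0); return c
def proj(c,P):
    P=np.atleast_2d(np.asarray(P,float)); T=c["T"]
    q=(P-T[:3,3])@T[:3,:3]; s=np.stack([q[:,0]/-q[:,2],-q[:,1]/-q[:,2]],1)
    r2=(s**2).sum(1,keepdims=True); s=s*(1+c["k1"]*r2); K=c["intrinsics"]
    return s@K[:2,:2].T+K[:2,2]
def ray(c,uv):
    uv=np.atleast_2d(np.asarray(uv,float));K=c["intrinsics"]
    d=(uv-K[:2,2])@np.linalg.inv(K[:2,:2]).T; s=d.copy()
    for _ in range(30): s=d/(1+c["k1"]*(s**2).sum(1,keepdims=True))
    v=np.stack([s[:,0],-s[:,1],-np.ones(len(s))],1)
    return c["T"][:3,3],v@c["T"][:3,:3].T
def unproj(c,uv,z):
    o,d=ray(c,uv); t=(z-o[2])/d[:,2]; return o+d*t[:,None]
def ortho(c,x0,x1,y0,y1,z,s=1.0):
    # image: up=+x, left=+y ; s px/mm
    xs=np.arange(x1,x0,-1/s); ys=np.arange(y1,y0,-1/s)
    X,Y=np.meshgrid(xs,ys,indexing='ij')
    uv=proj(c,np.stack([X.ravel(),Y.ravel(),np.full(X.size,z)],1)).astype(np.float32)
    return cv2.remap(c["img"].astype(np.float32),uv[:,0].reshape(X.shape),uv[:,1].reshape(X.shape),cv2.INTER_CUBIC)
def save(n,im,f=1): cv2.imwrite(n,cv2.resize(np.clip(im,0,255).astype(np.uint8),None,fx=f,fy=f,interpolation=cv2.INTER_CUBIC)[:,:,::-1])
def state():
    from rig import ctrl
    s=ctrl.sense(); q=s["ee_rot"]; R=Ro.from_quat([q[1],q[2],q[3],q[0]]).as_matrix()
    return s,R
def goto(p,jaw=None,s=None,R=None):
    """row offset (m) & yaw to bring TCP to p (mm) with jaw axis heading jaw (rad, mod pi)"""
    if s is None: s,R=state()
    off=R.T@(np.asarray(p)-s["eef_pos"])/1000
    h=np.arctan2(R[1,0],R[0,0]); yaw=0
    if jaw is not None:
        d=(jaw-h+np.pi/2)%np.pi-np.pi/2
        yaw=-d if R[2,1]<0 else d   # tool y points down
    return off,yaw
E
python3 - <<'E'
from h import *
T=cap("top",10); S=cap("scene",10)
pickle.dump((T,S),open("c0.pkl","wb"))
s,R=state(); print(R.round(3), s["time_s"])
save("pics/o_all.png",ortho(T,220,660,-460,520,20,.8))
for n,b in dict(grey=[121,191,141,218],pink=[177,194,210,224],sock=[153,217,170,244],brk=[332,217,353,245],relay=[369,197,383,215],stop=[226,149,250,180],board=[327,132,368,172]).items():
    print(n,unproj(T,[[(b[0]+b[2])/2,(b[1]+b[3])/2]],30).round())
def crop(im,b,m=8,f=10):
    a=im[b[1]-m:b[3]+m,b[0]-m:b[2]+m]; return cv2.resize(a,(260,260),interpolation=cv2.INTER_CUBIC)
t=[crop(T["img"],b) for b in ([121,191,141,218],[177,194,210,224],[369,197,383,215])]
u=[crop(S["img"],b) for b in ([168,137,198,155],[191,159,215,188],[322,274,347,306])]
save("pics/cands.png",np.vstack([np.hstack(t),np.hstack(u)]))
E
```

```text
[[ 0.416 -0.    -0.909]
 [ 0.909 -0.     0.416]
 [-0.    -1.     0.   ]] 2.0
grey [[508. 411.  30.]]
pink [[496. 201.  30.]]
sock [[424. 306.  30.]]
brk [[ 426. -290.   30.]]
relay [[ 509. -403.   30.]]
stop [[643.  55.  30.]]
board [[ 689. -308.   30.]]
```

View pics/cands.png

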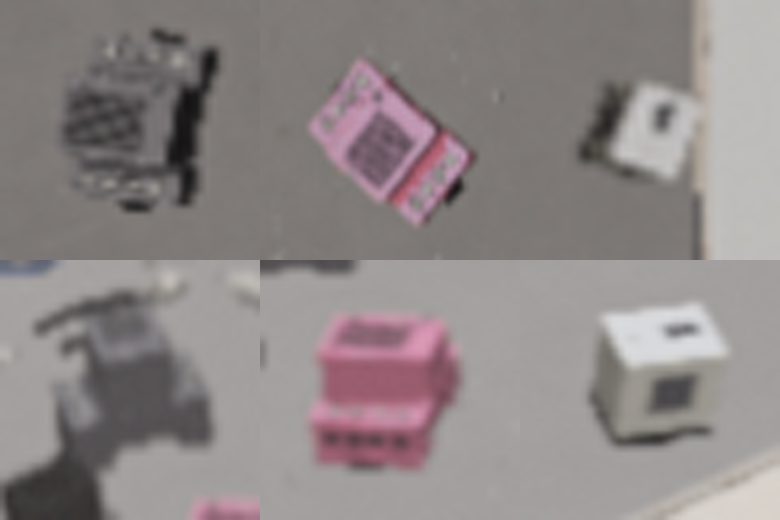

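View pics/o_all.png

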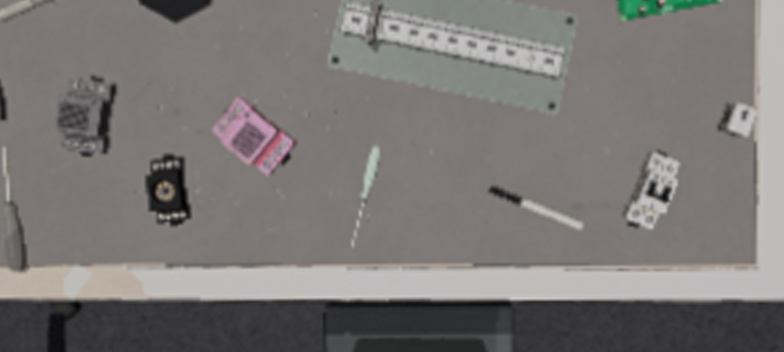

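```bash
python3 - <<'E'
from h import *
T,S=pickle.load(open("c0.pkl","rb"))
a=ortho(T,500,700,-190,130,18,2.4);b=ortho(S,500,700,-190,130,18,2.4)
save("pics/rT.png",a);save("pics/rS.png",b)
# duct corners
for n,c,uv in [("T",T,[165,160])]: pass
E
```

```text
(no output)
```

View pics/rT.png

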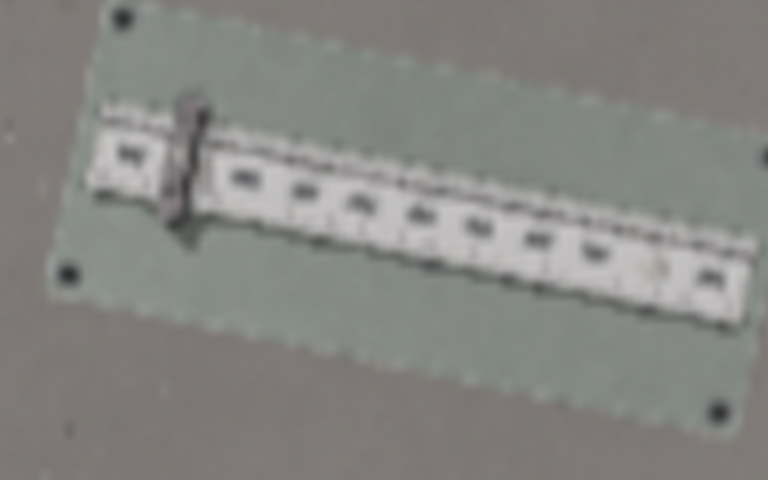

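View pics/rS.png

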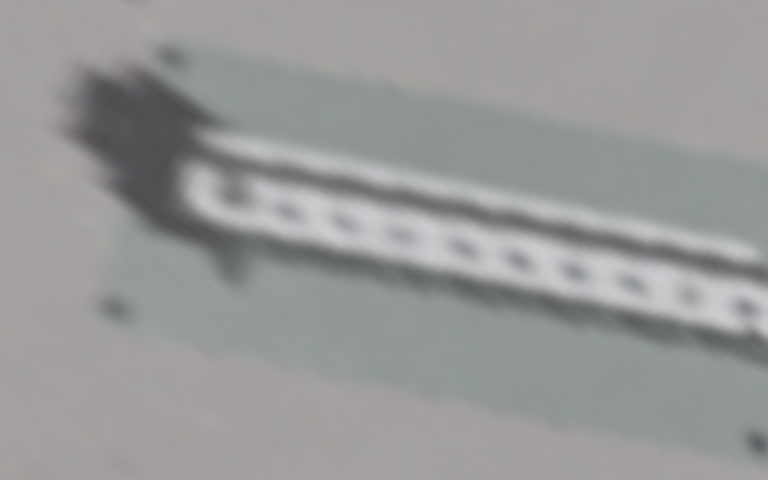

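View pics/scene0.png

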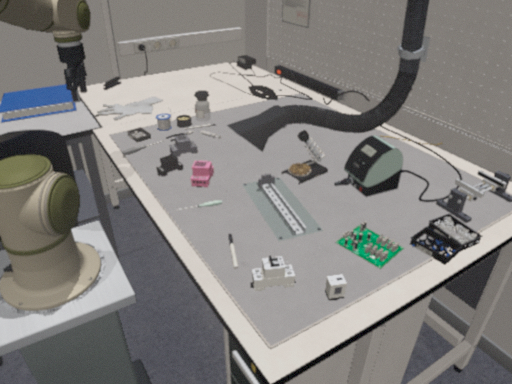

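```bash
python3 - <<'E'
from h import *
from scipy.optimize import least_squares
T,S=pickle.load(open("c0.pkl","rb"))
# triangulate the nozzle
def tri(a,b):
    o1,d1=ray(T,a);o2,d2=ray(S,b);d1=d1[0]/np.linalg.norm(d1[0]);d2=d2[0]/np.linalg.norm(d2[0])
    M=np.stack([d1,-d2],1);t=np.linalg.lstsq(M,o2-o1,rcond=None)[0]
    p,q=o1+d1*t[0],o2+d2*t[1];return ((p+q)/2).round(),np.linalg.norm(p-q).round(1)
print("nozzle",tri([165,166],[263,151]),tri([151,158],[228,124]),tri([185,151],[263,151]))
# rail screws of plate: fit rail mid from pixels of 4 screws at z=3 (from ortho z=18 picks)
for c,name,picks in [(T,"T",[(122,18),(68,274),(718,412)]),(S,"S",[(172,57),(116,307),(757,443)])]:
    P=[]
    for u,v in picks:
        w=[700-v/2.4,130-u/2.4,18]; P.append(unproj(c,proj(c,[w]),3)[0])
    P=np.array(P);d=P[1]-P[2];print(name,P.round(1).tolist(),"ang",np.degrees(np.arctan2(-d[0],d[1])).round(2),"mid",((P[0]+P[2])/2).round(1))
# profile across rail at angle th in T
def line(c,z,th,p0,half=100):
    ey=np.array([-np.sin(th),np.cos(th),0]);ex=np.array([np.cos(th),np.sin(th),0])
    vs=np.arange(-30,30,.5); ss=np.arange(-half,half,1.)
    X=p0+vs[:,None,None]*ex+ss[None,:,None]*ey; X[...,2]=z
    uv=proj(c,X.reshape(-1,3)).astype(np.float32)
    g=cv2.cvtColor(c["img"].astype(np.float32),cv2.COLOR_RGB2GRAY)
    return vs,cv2.remap(g,uv[:,0].reshape(len(vs),-1),uv[:,1].reshape(len(vs),-1),cv2.INTER_CUBIC)
p0=np.array([604.,-36,18])
for c in (T,S):
    best=max((np.abs(np.diff(line(c,18,np.radians(a),p0)[1].mean(1))).sum()+ (np.diff(line(c,18,np.radians(a),p0)[1].mean(1))**2).sum(),a) for a in np.arange(-16,-6,.25)) 
    best2=max((( np.diff(line(c,18,np.radians(a),p0)[1].mean(1))**2).sum(),a) for a in np.arange(-20,20,.25))
    print(best,best2)
    vs,I=line(c,18,np.radians(best2[1]),p0); print([(float(v),int(i)) for v,i in zip(vs,I.mean(1))][::2])
E
```

```text
nozzle (array([686., 266.,  25.]), np.float64(117.7)) (array([652., 326., 108.]), np.float64(2.7)) (array([703., 221.,  35.]), np.float64(39.3))
T [[694.8, 80.2, 3.0], [586.9, 103.0, 3.0], [528.8, -171.0, 3.0]] ang -11.99 mid [611.8 -45.4   3. ]
S [[691.2, 79.2, 3.0], [584.6, 103.0, 3.0], [526.6, -170.3, 3.0]] ang -11.98 mid [608.9 -45.6   3. ]
(np.float32(1317.946), np.float64(-12.0)) (np.float32(1053.9305), np.float64(-12.0))
[(-30.0, 136), (-29.0, 136), (-28.0, 136), (-27.0, 136), (-26.0, 135), (-25.0, 135), (-24.0, 134), (-23.0, 134), (-22.0, 134), (-21.0, 133), (-20.0, 133), (-19.0, 132), (-18.0, 132), (-17.0, 131), (-16.0, 129), (-15.0, 125), (-14.0, 119), (-13.0, 112), (-12.0, 107), (-11.0, 107), (-10.0, 115), (-9.0, 129), (-8.0, 144), (-7.0, 158), (-6.0, 168), (-5.0, 174), (-4.0, 177), (-3.0, 179), (-2.0, 180), (-1.0, 181), (0.0, 182), (1.0, 182), (2.0, 180), (3.0, 177), (4.0, 171), (5.0, 165), (6.0, 158), (7.0, 154), (8.0, 152), (9.0, 154), (10.0, 160), (11.0, 167), (12.0, 174), (13.0, 179), (14.0, 180), (15.0, 177), (16.0, 169), (17.0, 158), (18.0, 146), (19.0, 139), (20.0,
[... 300 characters left out ...]
, 134), (-23.0, 128), (-22.0, 121), (-21.0, 115), (-20.0, 110), (-19.0, 106), (-18.0, 103), (-17.0, 102), (-16.0, 103), (-15.0, 109), (-14.0, 119), (-13.0, 133), (-12.0, 148), (-11.0, 163), (-10.0, 174), (-9.0, 182), (-8.0, 186), (-7.0, 187), (-6.0, 185), (-5.0, 182), (-4.0, 177), (-3.0, 174), (-2.0, 171), (-1.0, 171), (0.0, 174), (1.0, 177), (2.0, 181), (3.0, 185), (4.0, 186), (5.0, 185), (6.0, 181), (7.0, 174), (8.0, 165), (9.0, 153), (10.0, 140), (11.0, 128), (12.0, 118), (13.0, 111), (14.0, 110), (15.0, 115), (16.0, 125), (17.0, 139), (18.0, 153), (19.0, 165), (20.0, 173), (21.0, 178), (22.0, 178), (23.0, 175), (24.0, 170), (25.0, 163), (26.0, 156), (27.0, 150), (28.0, 145), (29.0, 143)]
```

```bash
cat > fit.py <<'E'
from h import *
from scipy.optimize import minimize
DIM=dict(breaker=([(90,36,0,36),(45,36,36,64)],),psu=([(90,54,0,30),(45,54,30,58)],),socket=([(80,40,0,22),(46,40,22,50)],),relay=([(22,22,0,9),(36,28,9,55)],))
F=8
def sil(c,name,x,y,th,z0,box):
    l,t,w,h=box; m=np.zeros((h*F,w*F),np.uint8)
    R=np.array([[np.cos(th),-np.sin(th)],[np.sin(th),np.cos(th)]])
    for (lx,ly,a,b) in DIM[name][0]:
        P=[]
        for sx in(-1,1):
            for sy in(-1,1):
                xy=R@[sx*lx/2,sy*ly/2]+[x,y]
                P+=[[*xy,a+z0],[*xy,b+z0]]
        uv=(proj(c,P)+.5-[l,t])*F
        cv2.fillConvexPoly(m,cv2.convexHull(uv.astype(np.float32)).astype(np.int32),1)
    return cv2.resize(m.astype(np.float32),(w,h),interpolation=cv2.INTER_AREA)
def fit(views,name,x0,z0=0):
    def cost(p):
        e=0
        for c,reg,box in views:
            l,t,w,h=box
            e+=((sil(c,name,p[0],p[1],np.radians(p[2]),z0,box)-reg[t:t+h,l:l+w])**2).sum()/reg.sum()
        return e
    r=min((minimize(cost,[x0[0],x0[1],a],method="Nelder-Mead",options=dict(initial_simplex=[[x0[0],x0[1],a],[x0[0]+8,x0[1],a],[x0[0],x0[1]+8,a],[x0[0],x0[1],a+8]],xatol=.05,fatol=1e-4)) for a in(-18,0,18)),key=lambda r:r.fun)
    return r.x.round(1),round(r.fun,3)
E
python3 - <<'E'
from fit import *
from rig import ctrl
T=cap("top",1);S=cap("scene",1)
def near(cam,t,uv):
    rs=ctrl.regions_of(cam,t)
    rs=[r for r in rs if abs((r["box"][0]+r["box"][2])/2-uv[0])<12 and abs((r["box"][1]+r["box"][3])/2-uv[1])<12]
    return rs[0]["region"] if rs else None
for n,ut,us,x0 in [("breaker",(343,231),(273,273),(426,-290)),("psu",(131,205),(183,146),(508,411)),("socket",(161,231),(171,164),(424,306)),("relay",(376,206),(335,290),(509,-403))]:
    out={}
    for cam,c,uv in(("top",T,ut),("scene",S,us)):
        for _ in range(3):
            rg=near(cam,n+"_center",uv)
            if rg is not None: break
        if rg is None: print(n,cam,"none"); continue
        ys,xs=np.where(rg); box=(xs.min()-12,ys.min()-12,xs.max()-xs.min()+25,ys.max()-ys.min()+25)
        out[cam]=(c,rg.astype(np.float32),tuple(int(v) for v in box))
    for k,v in out.items(): print(n,k,fit([v],n,x0))
    if len(out)==2: print(n,"both",fit(list(out.values()),n,x0))
E
```

```text
breaker top (array([ 422.7, -291.3,  -23.8]), np.float64(0.066))
breaker scene (array([ 421. , -290.5,  -22. ]), np.float64(0.068))
breaker both (array([ 421.4, -290.7,  -22.9]), np.float64(0.143))
psu top (array([515.5, 412.4,  -6.3]), np.float64(0.051))
psu scene (array([514.3, 416.2,  -9.6]), np.float64(0.122))
psu both (array([514.6, 413.1,  -6.8]), np.float64(0.189))
socket top (array([422. , 308.8,  13.8]), np.float64(0.085))
socket scene (array([420.8, 310.8,   8.2]), np.float64(0.09))
socket both (array([421.1, 309.3,  13.8]), np.float64(0.188))
relay top none
relay scene (array([ 509. , -397.6,   24.2]), np.float64(0.153))
```

```bash
cat > g.py <<'E'
import sys
from h import *
# usage: g.py x y z [jawdeg]
a=[float(v) for v in sys.argv[1:]]
s,R=state(); o,y=goto(a[:3],np.radians(a[3]) if len(a)>3 else None,s,R)
print("t",round(s["time_s"],2),"pos",s["eef_pos"].round(1),"head",np.degrees(np.arctan2(R[1,0],R[0,0])).round(2),"tilt",R[:,1].round(4),"F",s["force"].round(1),"grip",round(s["grip_width"]*85.4,1))
print("offset",o.round(4).tolist(),"yaw",round(y,4))
E
python3 g.py 421.5 -290.7 160 -23
```

```text
t 2.6 pos [218.3 477.5 248.3] head 65.43 tilt [ 0. -0. -1.] F [ 0.5 -0.4 -1. ] grip 85.3
offset [-0.6142, 0.0883, -0.5042] yaw 1.5435
```

{"api": "jog_arm", "payload": {
  "targets": [
    {"offset":[-0.307,0.02,-0.252],"yaw":0.77},
    {"offset":[-0.307,0.02,-0.252],"yaw":0.77},
    {"offset":[-0.307,0.02,-0.252],"yaw":0.77},
    {"offset":[-0.307,0.02,-0.252],"yaw":0.77},
    {"offset":[-0.307,0.02,-0.252],"yaw":0.77},
    {"offset":[-0.307,0.02,-0.252],"yaw":0.77},
    {"offset":[-0.614,0.06,-0.504],"yaw":1.54},
    {"offset":[-0.614,0.06,-0.504],"yaw":1.54},
    {"offset":[-0.614,0.06,-0.504],"yaw":1.54},
    {"offset":[-0.614,0.06,-0.504],"yaw":1.54},
    {"offset":[-0.614,0.06,-0.504],"yaw":1.54},
    {"offset":[-0.614,0.06,-0.504],"yaw":1.54}
  ],
  "fingers": 0.066,
  "grip_force": 60
}}

```text
time_s: 3.6
eef_pos: [345.8, -6.9, 214.2]
ee_rot: [-0.695, 0.695, -0.128, 0.129]
force: [0.8, 1.4, -0.5]
grip_width: 0.769
```

```bash
python3 g.py 421.5 -290.7 130 -23
```

```text
t 3.6 pos [345.8  -6.9 214.2] head -20.89 tilt [ 1.3e-03 -4.0e-04 -1.0e+00] F [ 0.8  1.4 -0.5] grip 65.7
offset [0.1718, 0.0844, -0.2382] yaw 0.0368
```

{"api": "jog_arm", "payload": {
  "targets": [
    {"offset":[0.172,0.084,-0.238],"yaw":0.037},
    {"offset":[0.172,0.084,-0.238],"yaw":0.037},
    {"offset":[0.172,0.084,-0.238],"yaw":0.037},
    {"offset":[0.172,0.084,-0.238],"yaw":0.037},
    {"offset":[0.172,0.084,-0.238],"yaw":0.037},
    {"offset":[0.172,0.084,-0.238],"yaw":0.037},
    {"offset":[0.172,0.084,-0.238],"yaw":0.037},
    {"offset":[0.172,0.084,-0.238],"yaw":0.037},
    {"offset":[0.172,0.084,-0.238],"yaw":0.037},
    {"offset":[0.172,0.084,-0.238],"yaw":0.037}
  ]
}}

```text
time_s: 4.43
eef_pos: [421.5, -290.6, 130.0]
ee_rot: [0.693, -0.693, 0.141, -0.141]
force: [0.8, 1.0, 0.6]
grip_width: 0.774
```

```bash
python3 g.py 421.5 -290.7 58 -23; python3 - <<'E'
from h import *
S=cap("scene"); im=S["img"][200:330,200:380]; save("pics/s1.png",im,4)
E
```

```text
t 4.43 pos [ 421.5 -290.6  130. ] head -23.06 tilt [ 5.e-04  6.e-04 -1.e+00] F [0.8 1.  0.6] grip 66.1
offset [0.0, 0.072, -0.0001] yaw -0.001
```

View pics/s1.png

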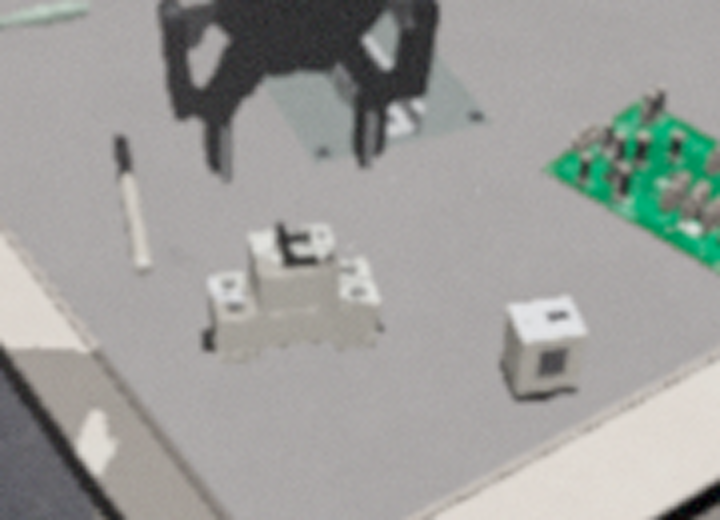

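The gripper hangs squarely over the breaker (fingers at zoom px (222,170) and (368,155), nose at (292,265)). Descending to grasp.

{"api": "jog_arm", "payload": {
  "targets": [
    {"offset":[0,0.036,0],"yaw":0},
    {"offset":[0,0.06,0],"yaw":0},
    {"offset":[0,0.071,0],"yaw":0},
    {"offset":[0,0.071,0],"yaw":0},
    {"offset":[0,0.071,0],"yaw":0}
  ]
}}

```text
time_s: 4.9
eef_pos: [422.0, -289.6, 60.4]
ee_rot: [0.693, -0.693, 0.14, -0.141]
force: [0.3, -0.8, 0.5]
grip_width: 0.772
```

{"api": "jog_arm", "payload": {
  "targets": [
    {"offset":[0,0,0],"yaw":0},
    {"offset":[0,0,0],"yaw":0},
    {"offset":[0,0,0],"yaw":0},
    {"offset":[0,0,0],"yaw":0},
    {"offset":[0,0,0],"yaw":0},
    {"offset":[0,0,0],"yaw":0},
    {"offset":[0,0,0],"yaw":0}
  ],
  "fingers": 0.03
}}

```text
time_s: 5.48
eef_pos: [422.8, -290.2, 62.5]
ee_rot: [-0.692, 0.694, -0.139, 0.142]
force: [-0.3, 1.6, 9.3]
grip_width: 0.512
```

```bash
python3 g.py 421.5 -290.7 160 -23
```

```text
t 5.48 pos [ 422.8 -290.2   62.5] head -22.95 tilt [ 0.0039 -0.0028 -1.    ] F [-0.3  1.6  9.3] grip 43.7
offset [-0.0006, -0.0975, -0.0011] yaw 0.001
```

{"api": "jog_arm", "payload": {
  "targets": [
    {"offset":[0,-0.03,0],"yaw":0},
    {"offset":[0,-0.07,0],"yaw":0},
    {"offset":[0,-0.1,0],"yaw":0},
    {"offset":[0,-0.1,0],"yaw":0},
    {"offset":[0,-0.1,0],"yaw":0}
  ]
}}

```text
time_s: 5.9
eef_pos: [422.9, -290.3, 164.4]
ee_rot: [-0.691, 0.695, -0.138, 0.143]
force: [0.3, -0.1, -1.8]
grip_width: 0.511
```

```bash
python3 g.py 600 -60 160 -12; python3 - <<'E'
from h import *
T,S=pickle.load(open("c0.pkl","rb"))
a=ortho(T,570,690,0,120,18,6);b=ortho(S,570,690,0,120,18,6)
# overlay: model wire stop for center s along rail
th=np.radians(-12);ex=np.array([np.cos(th),np.sin(th),0]);ey=np.array([-np.sin(th),np.cos(th),0])
im=np.hstack([a[:, :],b]); 
save("pics/stop.png",im,.55)
E
```

```text
t 5.9 pos [ 422.9 -290.3  164.4] head -22.94 tilt [ 0.0067 -0.0059 -1.    ] F [ 0.3 -0.1 -1.8] grip 43.6
offset [0.0734, 0.0043, 0.2811] yaw -0.1909
```

View pics/stop.png

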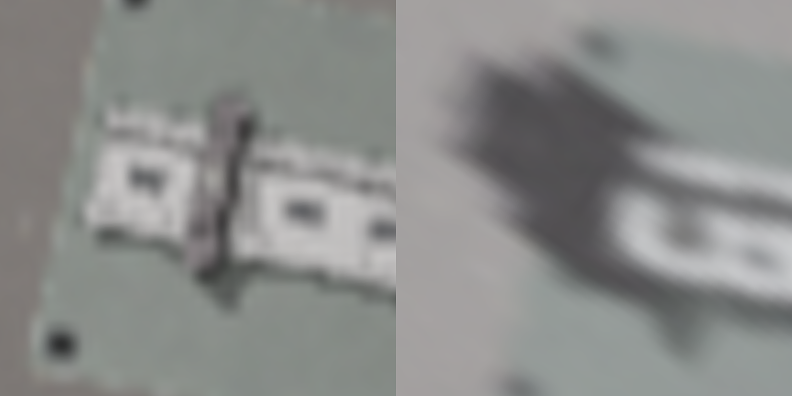

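```bash
python3 g.py 625.7 27.5 130 -12
```

```text
t 5.9 pos [ 422.9 -290.3  164.4] head -22.94 tilt [ 0.0067 -0.0059 -1.    ] F [ 0.3 -0.1 -1.8] grip 43.6
offset [0.0627, 0.0339, 0.3718] yaw -0.1909
```

{"api": "jog_arm", "payload": {
  "targets": [
    {"offset":[0.063,0.0,0.372],"yaw":-0.191},
    {"offset":[0.063,0.0,0.372],"yaw":-0.191},
    {"offset":[0.063,0.0,0.372],"yaw":-0.191},
    {"offset":[0.063,0.0,0.372],"yaw":-0.191},
    {"offset":[0.063,0.0,0.372],"yaw":-0.191},
    {"offset":[0.063,0.0,0.372],"yaw":-0.191},
    {"offset":[0.063,0.0,0.372],"yaw":-0.191},
    {"offset":[0.063,0.02,0.372],"yaw":-0.191},
    {"offset":[0.063,0.034,0.372],"yaw":-0.191},
    {"offset":[0.063,0.034,0.372],"yaw":-0.191},
    {"offset":[0.063,0.034,0.372],"yaw":-0.191},
    {"offset":[0.063,0.034,0.372],"yaw":-0.191}
  ]
}}

```text
time_s: 6.9
eef_pos: [625.4, 27.4, 128.7]
ee_rot: [-0.701, 0.705, -0.072, 0.075]
force: [-0.1, -0.3, -1.6]
grip_width: 0.512
```

```bash
python3 g.py 625.7 27.5 130 -12; python3 - <<'E'
from fit import *
from rig import ctrl
s,R=state()
T=cap("top",5);S=cap("scene",5)
pickle.dump((T,S,s),open("c1.pkl","wb"))
save("pics/t2.png",T["img"][130:230,200:330],6)
save("pics/s2.png",S["img"][120:260,210:350],5)
E
```

```text
t 6.9 pos [625.4  27.4 128.7] head -11.96 tilt [ 0.0042 -0.0059 -1.    ] F [-0.1 -0.3 -1.6] grip 43.7
offset [0.0003, -0.0013, 0.0002] yaw 0.0007
```

View pics/s2.png

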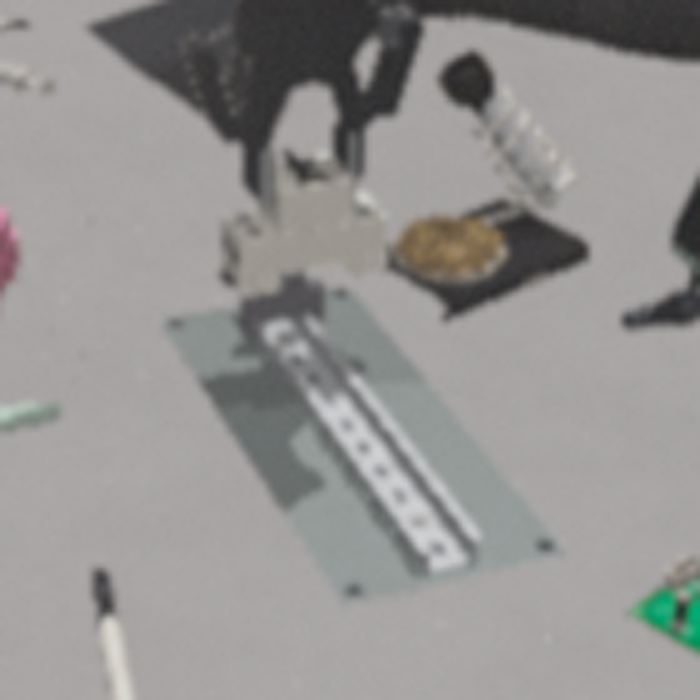

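View pics/t2.png

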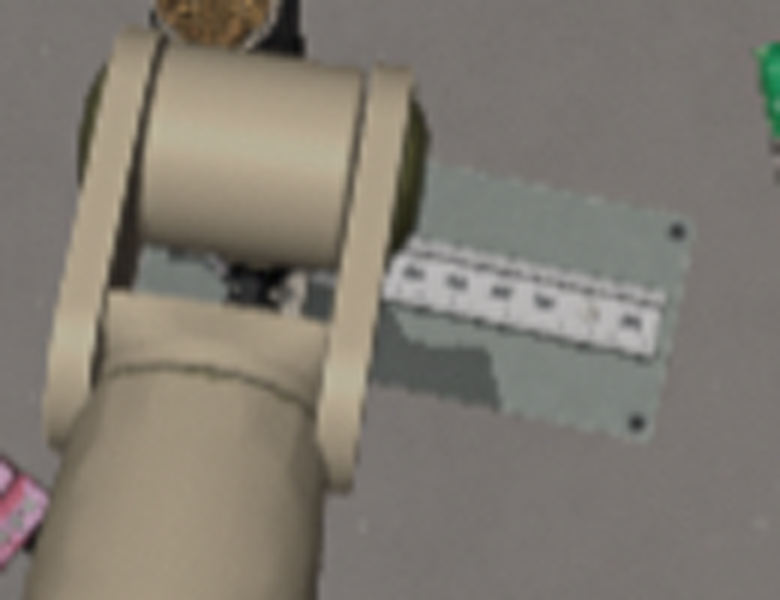

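```bash
python3 - <<'E'
from fit import *
from rig import ctrl
T,S,s=pickle.load(open("c1.pkl","rb"))
S2=cap("scene",1)
rs=ctrl.regions_of("scene","breaker_center"); print([(round(r["score"],2),[round(float(v)) for v in r["box"]]) for r in rs])
rg=rs[0]["region"]; ys,xs=np.where(rg); box=tuple(int(v) for v in (xs.min()-12,ys.min()-12,xs.max()-xs.min()+25,ys.max()-ys.min()+25))
s,_=state(); z0=s["eef_pos"][2]-62.5
ctr=s["eef_pos"]
print(ctr,fit([(S2,rg.astype(np.float32),box)],"breaker",ctr[:2],z0))
im=S["img"].copy()
for off,col in [((0,0),(255,0,0)),((-2.5,0),(0,255,0))]:
  th=np.radians(-12);Rm=np.array([[np.cos(th),-np.sin(th)],[np.sin(th),np.cos(th)]])
  big=cv2.resize(im,None,fx=6,fy=6,interpolation=cv2.INTER_CUBIC) if off==(0,0) else big
  for lx,ly,a,b in DIM["breaker"][0]:
    P=[[*(Rm@[sx*lx/2,sy*ly/2]+ctr[:2]+off),z0+z] for z in(a,b) for sx,sy in((-1,-1),(1,-1),(1,1),(-1,1))]
    uv=((proj(S,P)+.5)*6-.5).astype(int)
    for i,j in[(0,1),(1,2),(2,3),(3,0),(4,5),(5,6),(6,7),(7,4),(0,4),(1,5),(2,6),(3,7)]: cv2.line(big,tuple(map(int,uv[i])),tuple(map(int,uv[j])),col,1)
save("pics/s2w.png",big[130*6:200*6,240*6:310*6],1.3)
E
```

```text
[(0.95, [254, 150, 288, 183]), (0.33, [171, 135, 199, 155])]
[626.07864337  27.44353385 130.00336978] (array([623.8,  26.6,  -8.9]), np.float64(0.129))
```

View pics/s2w.png

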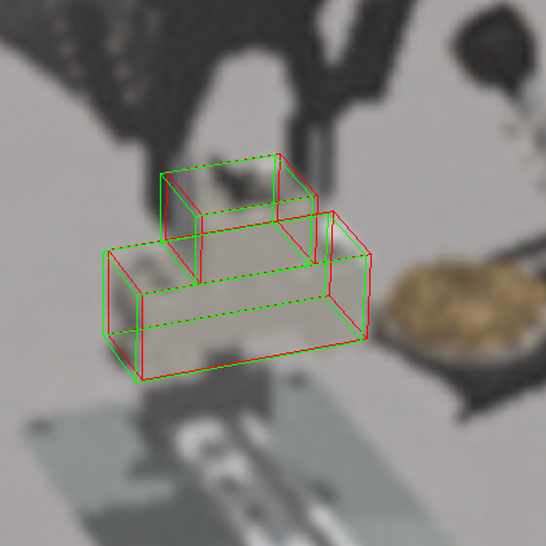

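```bash
python3 g.py 626.7 27.0 84 -12
```

```text
t 7.5 pos [626.1  27.4 130. ] head -12.0 tilt [ 0.0068 -0.0059 -1.    ] F [ 0.4  0.1 -1.3] grip 43.5
offset [0.0003, 0.046, -0.0001] yaw -0.0001
```

{"api": "jog_arm", "payload": {
  "targets": [
    {"offset":[0,0.025,0],"yaw":0},
    {"offset":[0,0.046,0],"yaw":0},
    {"offset":[0,0.046,0],"yaw":0},
    {"offset":[0,0.046,0],"yaw":0}
  ]
}}

```text
time_s: 7.83
eef_pos: [626.1, 27.2, 83.7]
ee_rot: [-0.701, 0.705, -0.072, 0.076]
force: [0.6, 0.3, -1.7]
grip_width: 0.51
```

{"api": "jog_arm", "payload": {
  "targets": [
    {"offset":[0,0.004,0],"yaw":0},
    {"offset":[0,0.008,0],"yaw":0},
    {"offset":[0,0.011,0],"yaw":0},
    {"offset":[0,0.011,0],"yaw":0}
  ]
}}

```text
time_s: 8.17
eef_pos: [626.0, 27.2, 72.5]
ee_rot: [-0.701, 0.705, -0.072, 0.076]
force: [1.5, 0.2, -2.6]
grip_width: 0.514
```

```bash
python3 g.py 626.7 27.0 70.5 -12
```

```text
t 8.17 pos [626.   27.2  72.5] head -12.0 tilt [ 0.0048 -0.0056 -1.    ] F [ 1.5  0.2 -2.6] grip 43.9
offset [0.0007, 0.002, -0.0] yaw -0.0
```

{"api": "jog_arm", "payload": {
  "targets": [
    {"offset":[0,0.003,0],"yaw":0},
    {"offset":[0,0.003,0],"yaw":0},
    {"offset":[0,0.003,0.002],"yaw":0},
    {"offset":[0,0.003,0.003],"yaw":0}
  ]
}}

```text
time_s: 8.5
eef_pos: [627.3, 29.5, 70.6]
ee_rot: [-0.701, 0.705, -0.071, 0.076]
force: [-1.5, -4.7, 6.4]
grip_width: 0.508
```

{"api": "jog_arm", "payload": {
  "targets": [
    {"offset":[0,0,0.001],"yaw":0},
    {"offset":[0,0,0.002],"yaw":0},
    {"offset":[0,0,0.002],"yaw":0}
  ]
}}

```text
time_s: 8.75
eef_pos: [627.8, 31.7, 70.7]
ee_rot: [-0.701, 0.705, -0.071, 0.077]
force: [-0.4, -0.6, 1.4]
grip_width: 0.51
```

{"api": "jog_arm", "payload": {
  "targets": [
    {"offset":[0,0,0.001],"yaw":0},
    {"offset":[0,0,0.002],"yaw":0},
    {"offset":[0,0,0.002],"yaw":0}
  ]
}}

```text
time_s: 9.0
eef_pos: [628.3, 33.7, 70.7]
ee_rot: [-0.701, 0.706, -0.071, 0.077]
force: [-0.2, -0.6, 1.5]
grip_width: 0.512
```

{"api": "jog_arm", "payload": {
  "targets": [
    {"offset":[0,0,0.001],"yaw":0},
    {"offset":[0,0,0.002],"yaw":0},
    {"offset":[0,0,0.002],"yaw":0}
  ]
}}

```text
time_s: 9.25
eef_pos: [628.4, 34.1, 70.7]
ee_rot: [-0.7, 0.707, -0.071, 0.076]
force: [-3.8, -9.6, 1.3]
grip_width: 0.51
```

{"api": "jog_arm", "payload": {
  "targets": [
    {"offset":[0,0,0.001],"yaw":0},
    {"offset":[0,0,0.002],"yaw":0},
    {"offset":[0,0,0.002],"yaw":0}
  ]
}}

```text
time_s: 9.5
eef_pos: [628.5, 34.1, 70.8]
ee_rot: [-0.699, 0.708, -0.072, 0.076]
force: [-3.8, -11.2, 3.1]
grip_width: 0.512
```

```bash
python3 g.py 626.7 27.0 70.5 -12;python3 - <<'E'
from h import *
S=cap("scene",3)
save("pics/s3.png",S["img"][140:240,220:330],7)
E
```

```text
t 9.5 pos [628.5  34.1  70.8] head -11.98 tilt [ 0.0044 -0.0133 -0.9999] F [ -3.8 -11.2   3.1] grip 43.7
offset [-0.0002, 0.0004, -0.0074] yaw 0.0004
```

View pics/s3.png

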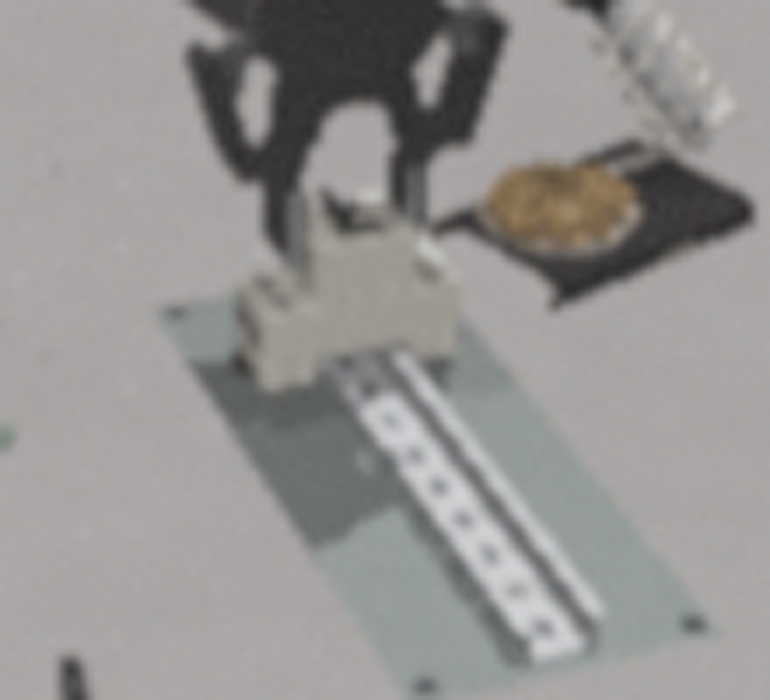

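{"api": "jog_arm", "payload": {
  "targets": [
    {"offset":[0,0,-0.001],"yaw":0},
    {"offset":[0,0,-0.001],"yaw":0}
  ]
}}

```text
time_s: 9.82
eef_pos: [628.2, 33.0, 70.7]
ee_rot: [-0.699, 0.708, -0.072, 0.076]
force: [-1.0, -0.7, 0.4]
grip_width: 0.51
```

{"api": "jog_arm", "payload": {
  "targets": [
    {"offset":[0,0,0],"yaw":0},
    {"offset":[0,0,0],"yaw":0},
    {"offset":[0,-0.003,0],"yaw":0},
    {"offset":[0,-0.03,0],"yaw":0},
    {"offset":[0,-0.06,0],"yaw":0},
    {"offset":[0,-0.1,0],"yaw":0},
    {"offset":[0,-0.1,0],"yaw":0}
  ],
  "fingers": 0.066
}}

```text
time_s: 10.4
eef_pos: [630.4, 34.5, 179.0]
ee_rot: [-0.699, 0.708, -0.067, 0.08]
force: [1.3, -0.9, 1.5]
grip_width: 0.773
```

```bash
python3 g.py 422 309 150 13; python3 - <<'E'
from h import *
S=cap("scene",3)
save("pics/s4.png",S["img"][140:240,220:330],7)
E
```

```text
t 10.4 pos [630.4  34.5 179. ] head -11.98 tilt [ 0.017  -0.0141 -0.9998] F [ 1.3 -0.9  1.5] grip 66.0
offset [-0.2614, 0.0215, 0.2255] yaw -0.436
```

View pics/s4.png

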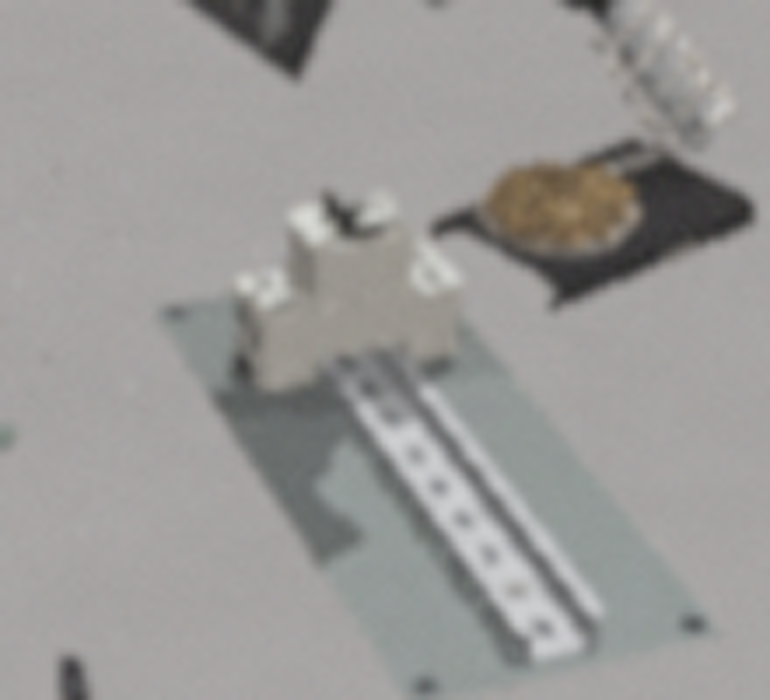

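```bash
python3 g.py 422.5 309 150 13; python3 - <<'E'
from fit import *
from rig import ctrl
T=cap("top",1)
for t in("socket_center","psu_center","relay_center"):
    print(t,[(round(b["score"],2),[round(float(x)) for x in b["box"]]) for b in ctrl.boxes_of("top",t)][:4])
save("pics/t4.png",T["img"][130:260,50:330],2.8)
E
```

```text
t 10.55 pos [627.6  34.5 170.6] head -12.0 tilt [ 0.0043 -0.0126 -0.9999] F [ 0.1 -0.4 -1.6] grip 66.0
offset [-0.2578, 0.0163, 0.226] yaw -0.4363
socket_center [(0.85, [152, 218, 168, 242]), (0.36, [326, 131, 367, 170]), (0.21, [123, 187, 140, 219])]
psu_center [(0.83, [178, 192, 204, 224]), (0.71, [151, 219, 168, 244]), (0.61, [122, 191, 147, 219])]
relay_center [(0.46, [368, 199, 382, 211])]
```

View pics/t4.png

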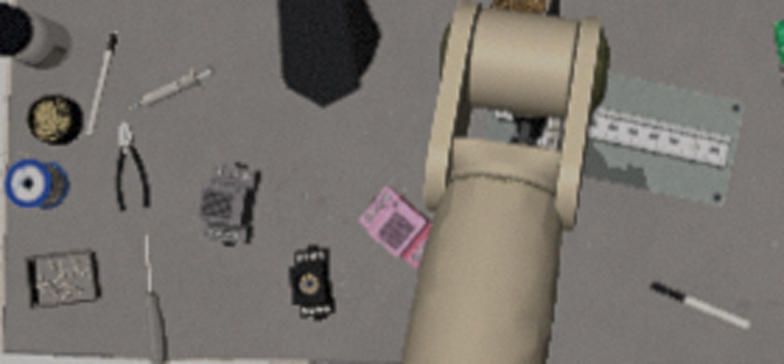

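{"api": "jog_arm", "payload": {
  "targets": [
    {"offset":[-0.258,-0.01,0.226],"yaw":-0.436},
    {"offset":[-0.258,-0.01,0.226],"yaw":-0.436},
    {"offset":[-0.258,-0.01,0.226],"yaw":-0.436},
    {"offset":[-0.258,-0.01,0.226],"yaw":-0.436},
    {"offset":[-0.258,-0.01,0.226],"yaw":-0.436},
    {"offset":[-0.258,-0.01,0.226],"yaw":-0.436},
    {"offset":[-0.258,0.05,0.226],"yaw":-0.436},
    {"offset":[-0.258,0.05,0.226],"yaw":-0.436},
    {"offset":[-0.258,0.05,0.226],"yaw":-0.436},
    {"offset":[-0.258,0.05,0.226],"yaw":-0.436},
    {"offset":[-0.258,0.05,0.226],"yaw":-0.436}
  ]
}}

```text
time_s: 11.67
eef_pos: [421.3, 308.9, 114.7]
ee_rot: [-0.698, 0.707, 0.08, -0.081]
force: [0.2, -0.4, -0.3]
grip_width: 0.772
```

```bash
python3 g.py 422.5 309 45 12.5; python3 - <<'E'
from h import *
S=cap("scene",3)
save("pics/s5.png",S["img"][100:200,110:230],6)
E
```

```text
t 11.67 pos [421.3 308.9 114.7] head 13.09 tilt [ 1.000e-04 -1.340e-02 -9.999e-01] F [ 0.2 -0.4 -0.3] grip 65.9
offset [0.0014, 0.0697, 0.0007] yaw 0.0103
```

View pics/s5.png

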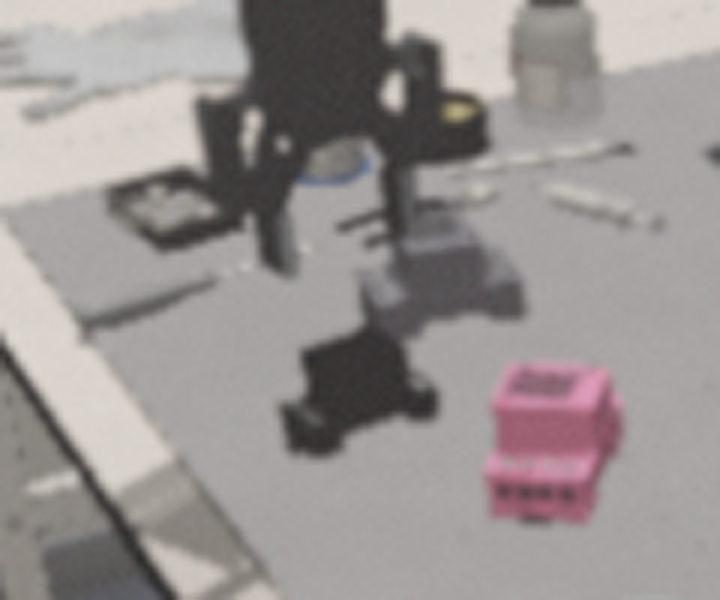

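The gripper stands over the black socket (zoom px (360,385)), the fingers straddling its block. Descending.

{"api": "jog_arm", "payload": {
  "targets": [
    {"offset":[0.001,0.036,0.001],"yaw":0.01},
    {"offset":[0.001,0.06,0.001],"yaw":0.01},
    {"offset":[0.001,0.07,0.001],"yaw":0.01},
    {"offset":[0.001,0.07,0.001],"yaw":0.01},
    {"offset":[0.001,0.07,0.001],"yaw":0.01}
  ]
}}

```text
time_s: 12.23
eef_pos: [424.9, 308.0, 47.0]
ee_rot: [-0.699, 0.707, 0.077, -0.075]
force: [0.4, -0.1, -0.2]
grip_width: 0.771
```

{"api": "jog_arm", "payload": {
  "targets": [
    {"offset":[0,0,0],"yaw":0},
    {"offset":[0,0,0],"yaw":0},
    {"offset":[0,0,0],"yaw":0},
    {"offset":[0,0,0],"yaw":0},
    {"offset":[0,0,0],"yaw":0},
    {"offset":[0,0,0],"yaw":0},
    {"offset":[0,0,0],"yaw":0}
  ],
  "fingers": 0.03
}}

```text
time_s: 12.82
eef_pos: [426.0, 308.3, 49.2]
ee_rot: [-0.699, 0.707, 0.078, -0.074]
force: [-1.7, -2.4, 8.9]
grip_width: 0.522
```

```bash
python3 g.py 422.5 309 150 13; python3 -c "
from h import *
S=cap('scene',3); T=cap('top')"; python3 g.py 422.5 309 150 13
```

```text
t 12.82 pos [426.  308.3  49.2] head 12.28 tilt [ 0.007  -0.0107 -0.9999] F [-1.7 -2.4  8.9] grip 44.6
offset [-0.0028, -0.1008, 0.0002] yaw -0.0126
t 13.02 pos [425.9 308.3  49.2] head 12.28 tilt [ 0.007  -0.0107 -0.9999] F [-2.3 -1.6  9. ] grip 44.8
offset [-0.0028, -0.1008, 0.0002] yaw -0.0126
```

{"api": "jog_arm", "payload": {
  "targets": [
    {"offset":[0,-0.03,0],"yaw":0},
    {"offset":[0,-0.07,0],"yaw":0},
    {"offset":[0,-0.115,0],"yaw":0},
    {"offset":[0,-0.115,0],"yaw":0},
    {"offset":[0,-0.115,0],"yaw":0},
    {"offset":[0,-0.115,0],"yaw":0}
  ]
}}

```text
time_s: 13.52
eef_pos: [424.9, 309.4, 164.0]
ee_rot: [-0.699, 0.707, 0.078, -0.074]
force: [-1.4, 0.7, -1.4]
grip_width: 0.528
```

```bash
python3 g.py 618.7 -9.8 125 -12
```

```text
t 13.52 pos [424.9 309.4 164. ] head 12.28 tilt [ 0.0069 -0.0107 -0.9999] F [-1.4  0.7 -1.4] grip 45.0
offset [0.1213, 0.0437, -0.3526] yaw 0.4238
```

{"api": "jog_arm", "payload": {
  "targets": [
    {"offset":[0.121,0.0,-0.353],"yaw":0.424},
    {"offset":[0.121,0.0,-0.353],"yaw":0.424},
    {"offset":[0.121,0.0,-0.353],"yaw":0.424},
    {"offset":[0.121,0.0,-0.353],"yaw":0.424},
    {"offset":[0.121,0.0,-0.353],"yaw":0.424},
    {"offset":[0.121,0.0,-0.353],"yaw":0.424},
    {"offset":[0.121,0.0,-0.353],"yaw":0.424},
    {"offset":[0.121,0.0,-0.353],"yaw":0.424},
    {"offset":[0.121,0.0,-0.353],"yaw":0.424},
    {"offset":[0.121,0.02,-0.353],"yaw":0.424},
    {"offset":[0.121,0.044,-0.353],"yaw":0.424},
    {"offset":[0.121,0.044,-0.353],"yaw":0.424}
  ]
}}

```text
time_s: 14.52
eef_pos: [615.6, -10.5, 118.1]
ee_rot: [-0.7, 0.706, -0.076, 0.073]
force: [-0.9, 1.1, -2.7]
grip_width: 0.521
```

```bash
cat > look.py <<'E'
from h import *
import sys
S=cap("scene",3); n,r0,r1,c0,c1,f=sys.argv[1],*map(int,sys.argv[2:7])
save(f"pics/{n}.png",S["img"][r0:r1,c0:c1],f)
E
python3 look.py s6 140 240 220 330 7; python3 g.py 618.7 -9.8 71 -12
```

```text
t 14.67 pos [618.4 -10.  124.8] head -11.99 tilt [ 0.0063 -0.0106 -0.9999] F [ 0.4 -0.6 -0.5] grip 45.3
offset [-0.0002, 0.0538, 0.0007] yaw 0.0002
```

View pics/s6.png

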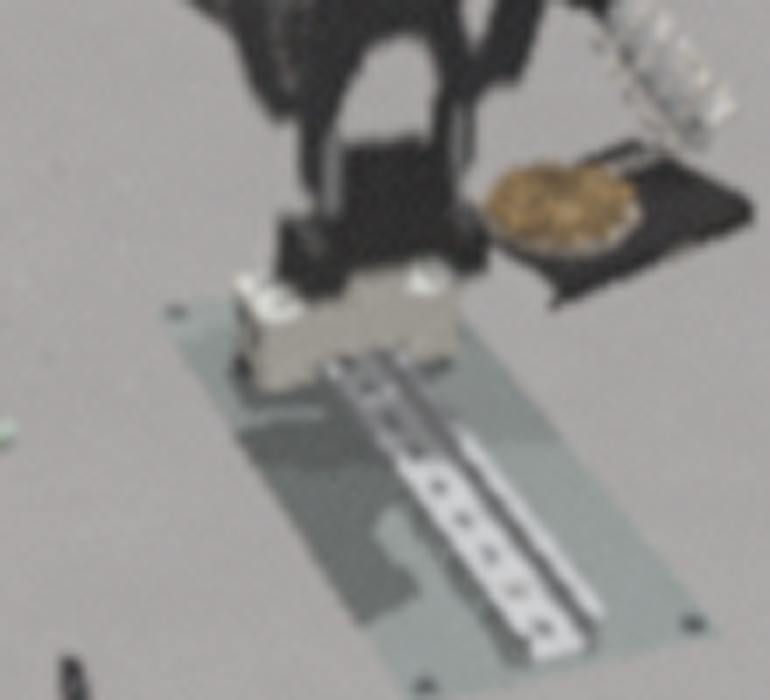

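The socket hangs over the rail just right of the breaker (socket at zoom px (390,215), breaker (345,340)).

{"api": "jog_arm", "payload": {
  "targets": [
    {"offset":[0,0.03,0.0],"yaw":0},
    {"offset":[0,0.053,0.0],"yaw":0},
    {"offset":[0,0.053,0.0],"yaw":0},
    {"offset":[0,0.053,0.0],"yaw":0}
  ]
}}

```text
time_s: 15.0
eef_pos: [618.8, -10.2, 72.6]
ee_rot: [-0.7, 0.707, -0.071, 0.076]
force: [-0.5, -0.1, -0.6]
grip_width: 0.523
```

{"api": "jog_arm", "payload": {
  "targets": [
    {"offset":[0,0.004,0],"yaw":0},
    {"offset":[0,0.008,0],"yaw":0},
    {"offset":[0,0.011,0],"yaw":0},
    {"offset":[0,0.011,0],"yaw":0}
  ]
}}

```text
time_s: 15.33
eef_pos: [618.9, -10.3, 61.6]
ee_rot: [-0.7, 0.707, -0.071, 0.076]
force: [-0.3, -0.3, -1.7]
grip_width: 0.517
```

{"api": "jog_arm", "payload": {
  "targets": [
    {"offset":[0,0.003,0],"yaw":0},
    {"offset":[0,0.005,0],"yaw":0},
    {"offset":[0,0.005,0.002],"yaw":0},
    {"offset":[0,0.005,0.004],"yaw":0}
  ]
}}

```text
time_s: 15.67
eef_pos: [620.0, -7.2, 57.1]
ee_rot: [-0.699, 0.707, -0.071, 0.076]
force: [-2.7, -15.7, 3.3]
grip_width: 0.524
```

{"api": "jog_arm", "payload": {
  "targets": [
    {"offset":[0,0,0.001],"yaw":0},
    {"offset":[0,0,0.002],"yaw":0},
    {"offset":[0,0,0.002],"yaw":0}
  ]
}}

```text
time_s: 15.92
eef_pos: [620.2, -7.1, 57.2]
ee_rot: [-0.698, 0.709, -0.07, 0.076]
force: [-3.0, -12.1, 1.3]
grip_width: 0.519
```

{"api": "jog_arm", "payload": {
  "targets": [
    {"offset":[0,0,0.001],"yaw":0},
    {"offset":[0,0,0.002],"yaw":0},
    {"offset":[0,0,0.002],"yaw":0}
  ]
}}

```text
time_s: 16.17
eef_pos: [620.4, -7.1, 57.2]
ee_rot: [-0.697, 0.71, -0.07, 0.075]
force: [-3.4, -11.4, 0.3]
grip_width: 0.519
```

{"api": "jog_arm", "payload": {
  "targets": [
    {"offset":[0,0,-0.001],"yaw":0},
    {"offset":[0,0,-0.001],"yaw":0}
  ]
}}

```text
time_s: 16.33
eef_pos: [620.1, -8.2, 57.1]
ee_rot: [-0.697, 0.71, -0.071, 0.075]
force: [-0.3, -0.7, -2.0]
grip_width: 0.52
```

```bash
python3 look.py s7 140 240 220 330 7; python3 g.py 618.7 -9.8 71 -12
```

```text
t 16.48 pos [620.1  -7.7  57.1] head -11.82 tilt [ 0.0048 -0.0191 -0.9998] F [ 0.   1.2 -1.3] grip 44.8
offset [-0.0009, -0.0138, -0.0026] yaw 0.0031
```

View pics/s7.png

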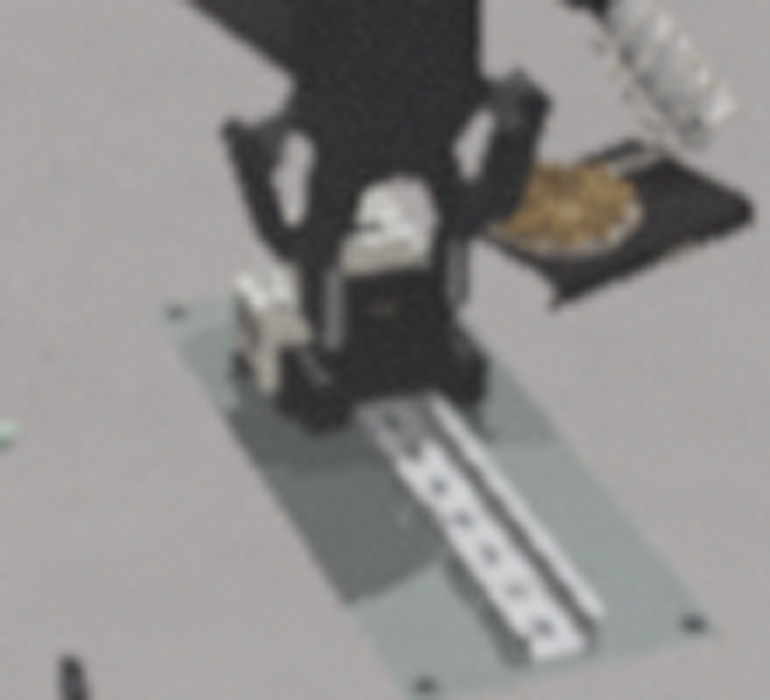

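{"api": "jog_arm", "payload": {
  "targets": [
    {"offset":[0,0,0],"yaw":0},
    {"offset":[0,0,0],"yaw":0},
    {"offset":[0,-0.003,0],"yaw":0},
    {"offset":[0,-0.03,0],"yaw":0},
    {"offset":[0,-0.06,0],"yaw":0},
    {"offset":[0,-0.1,0],"yaw":0},
    {"offset":[0,-0.1,0],"yaw":0},
    {"offset":[0,-0.1,0],"yaw":0}
  ],
  "fingers": 0.066
}}

```text
time_s: 17.15
eef_pos: [620.6, -5.8, 159.8]
ee_rot: [-0.697, 0.71, -0.069, 0.077]
force: [0.6, 0.3, -0.7]
grip_width: 0.774
```

```bash
python3 look.py s8 140 240 220 330 7; python3 g.py 515.5 413 125 -7
```

```text
t 17.3 pos [619.1  -5.6 155.9] head -11.82 tilt [ 0.0028 -0.0187 -0.9998] F [-0.8 -0.8  0. ] grip 66.2
offset [-0.1874, 0.0228, 0.389] yaw -0.0841
```

View pics/s8.png

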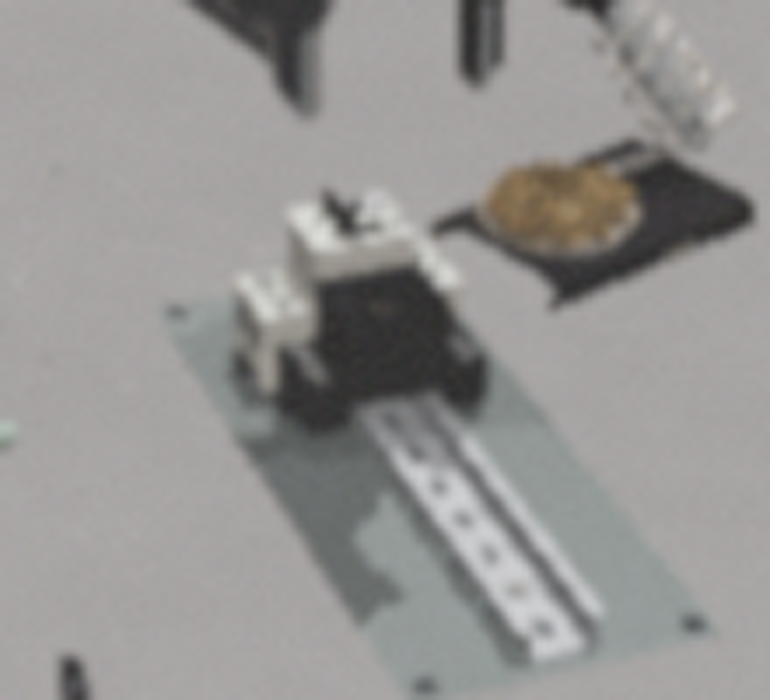

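```bash
python3 g.py 500 200 150 -7;python3 g.py 516 413 115 -7
```

```text
t 17.3 pos [619.1  -5.6 155.9] head -11.82 tilt [ 0.0028 -0.0187 -0.9998] F [-0.8 -0.8  0. ] grip 66.2
offset [-0.1588, 0.0018, 0.1769] yaw -0.0841
t 17.3 pos [619.1  -5.6 155.9] head -11.82 tilt [ 0.0028 -0.0187 -0.9998] F [-0.8 -0.8  0. ] grip 66.2
offset [-0.187, 0.0328, 0.3893] yaw -0.0841
```

{"api": "jog_arm", "payload": {
  "targets": [
    {"offset":[-0.159,0.002,0.177],"yaw":-0.04},
    {"offset":[-0.159,0.002,0.177],"yaw":-0.04},
    {"offset":[-0.159,0.002,0.177],"yaw":-0.04},
    {"offset":[-0.159,0.002,0.177],"yaw":-0.04},
    {"offset":[-0.159,0.002,0.177],"yaw":-0.04},
    {"offset":[-0.187,0.015,0.389],"yaw":-0.084},
    {"offset":[-0.187,0.015,0.389],"yaw":-0.084},
    {"offset":[-0.187,0.015,0.389],"yaw":-0.084},
    {"offset":[-0.187,0.015,0.389],"yaw":-0.084},
    {"offset":[-0.187,0.033,0.389],"yaw":-0.084},
    {"offset":[-0.187,0.033,0.389],"yaw":-0.084},
    {"offset":[-0.187,0.033,0.389],"yaw":-0.084}
  ]
}}

```text
time_s: 18.3
eef_pos: [513.1, 417.1, 110.3]
ee_rot: [-0.699, 0.713, -0.042, 0.041]
force: [-0.6, -0.1, -1.5]
grip_width: 0.77
```

```bash
python3 look.py s9 90 190 120 240 6; python3 g.py 516 413 53 -7
```

```text
t 18.45 pos [515.6 412.2 113.7] head -7.0 tilt [ 0.0011 -0.02   -0.9998] F [ 0.4 -0.6 -0.3] grip 66.2
offset [0.0001, 0.0607, 0.002] yaw 0.0001
```

View pics/s9.png

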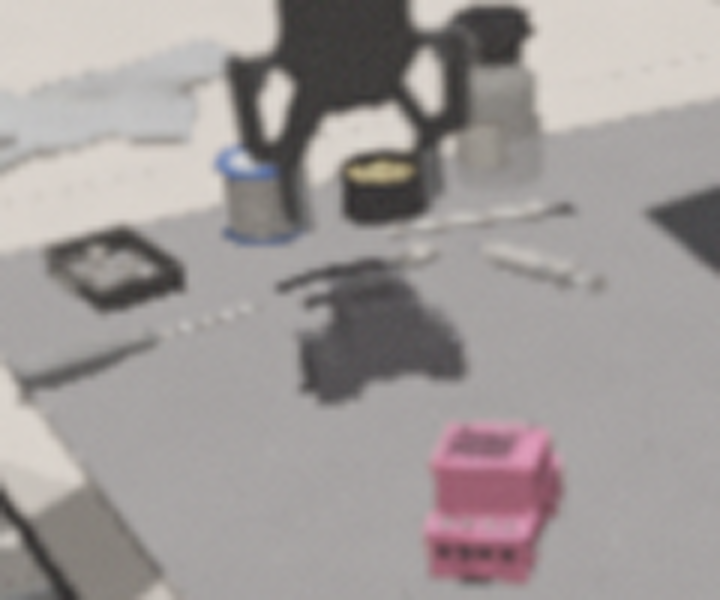

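The grey PSU (zoom px (385,325)) lies under the open fingers; the pink look-alike (490,500) is clear of them. Descending.

{"api": "jog_arm", "payload": {
  "targets": [
    {"offset":[0,0.03,0.001],"yaw":0},
    {"offset":[0,0.055,0.002],"yaw":0},
    {"offset":[0,0.061,0.002],"yaw":0},
    {"offset":[0,0.061,0.002],"yaw":0},
    {"offset":[0,0.061,0.002],"yaw":0},
    {"offset":[0,0.061,0.002],"yaw":0}
  ]
}}

```text
time_s: 18.95
eef_pos: [517.0, 413.0, 54.8]
ee_rot: [-0.699, 0.712, -0.042, 0.045]
force: [0.6, -0.1, -0.2]
grip_width: 0.773
```

{"api": "jog_arm", "payload": {
  "targets": [
    {"offset":[0,0,0],"yaw":0},
    {"offset":[0,0,0],"yaw":0},
    {"offset":[0,0,0],"yaw":0},
    {"offset":[0,0,0],"yaw":0},
    {"offset":[0,0,0],"yaw":0},
    {"offset":[0,0,0],"yaw":0},
    {"offset":[0,0,0],"yaw":0}
  ],
  "fingers": 0.03
}}

```text
time_s: 19.53
eef_pos: [517.6, 413.5, 57.0]
ee_rot: [-0.7, 0.712, -0.041, 0.046]
force: [-1.1, 0.3, 8.3]
grip_width: 0.514
```

{"api": "jog_arm", "payload": {
  "targets": [
    {"offset":[0,-0.03,0],"yaw":0},
    {"offset":[0,-0.07,0],"yaw":0},
    {"offset":[0,-0.105,0],"yaw":0},
    {"offset":[0,-0.105,0],"yaw":0},
    {"offset":[0,-0.105,0],"yaw":0},
    {"offset":[0,-0.105,0],"yaw":0}
  ]
}}

```text
time_s: 20.03
eef_pos: [516.5, 414.9, 160.9]
ee_rot: [-0.7, 0.712, -0.041, 0.045]
force: [0.1, 0.4, -3.4]
grip_width: 0.512
```

```bash
python3 look.py s10 90 190 120 240 6; python3 g.py 608.5 -57.9 128 -12; python3 g.py 520 180 165 -10
```

```text
t 20.18 pos [516.4 414.9 160.2] head -7.04 tilt [ 0.0036 -0.0184 -0.9998] F [ 0.6 -0.3 -3.7] grip 43.9
offset [0.1491, 0.0412, -0.4573] yaw 0.0866
t 20.18 pos [516.4 414.9 160.2] head -7.04 tilt [ 0.0036 -0.0184 -0.9998] F [ 0.6 -0.3 -3.7] grip 43.9
offset [0.0323, -0.0005, -0.2327] yaw 0.0517
```

View pics/s10.png

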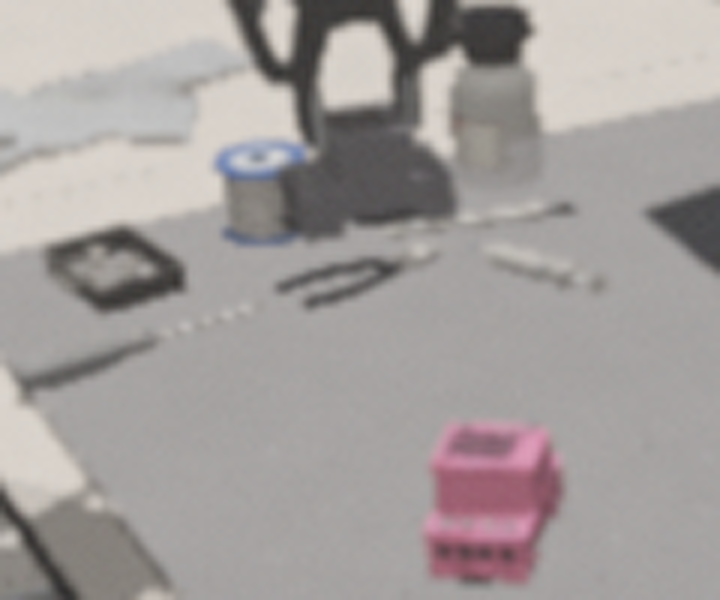

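{"api": "jog_arm", "payload": {
  "targets": [
    {"offset":[0.032,-0.01,-0.233],"yaw":0.05},
    {"offset":[0.032,-0.01,-0.233],"yaw":0.05},
    {"offset":[0.032,-0.01,-0.233],"yaw":0.05},
    {"offset":[0.032,-0.01,-0.233],"yaw":0.05},
    {"offset":[0.032,-0.01,-0.233],"yaw":0.05},
    {"offset":[0.032,-0.01,-0.233],"yaw":0.05},
    {"offset":[0.149,-0.01,-0.461],"yaw":0.087},
    {"offset":[0.149,-0.01,-0.461],"yaw":0.087},
    {"offset":[0.149,-0.01,-0.461],"yaw":0.087},
    {"offset":[0.149,-0.01,-0.461],"yaw":0.087},
    {"offset":[0.149,-0.01,-0.461],"yaw":0.087},
    {"offset":[0.149,-0.01,-0.461],"yaw":0.087}
  ]
}}

```text
time_s: 21.18
eef_pos: [605.6, -56.8, 178.2]
ee_rot: [-0.697, 0.709, -0.073, 0.075]
force: [1.7, 0.0, -2.8]
grip_width: 0.511
```

```bash
 python3 look.py s11 120 240 220 340 6; python3 g.py 607.8 -61.2 78 -12
```

```text
t 21.33 pos [605.7 -57.5 177.7] head -12.26 tilt [ 0.0017 -0.0182 -0.9998] F [ 0.   1.2 -2.2] grip 43.7
offset [0.0023, 0.0997, -0.0014] yaw -0.0045
```

View pics/s11.png

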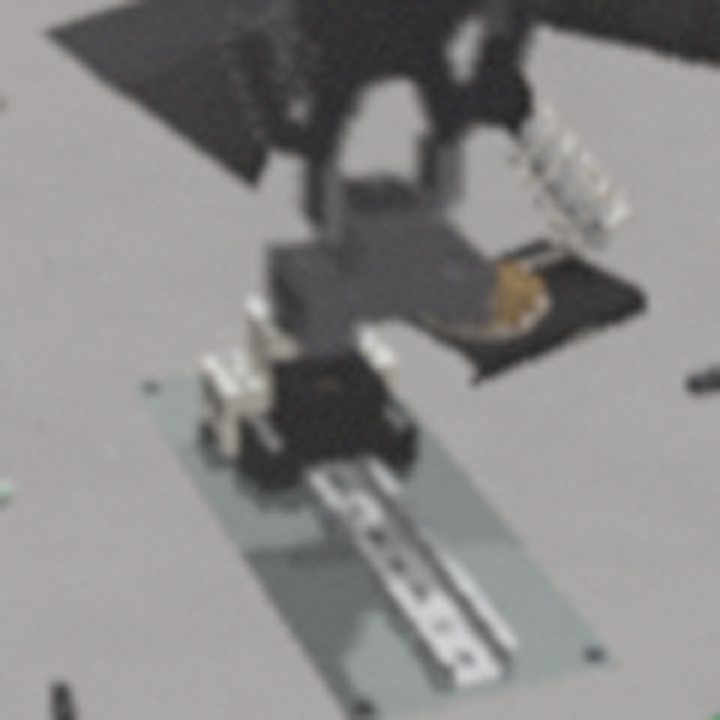

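The PSU hangs above the rail, right of the socket (socket at zoom px (330,400)).

{"api": "jog_arm", "payload": {
  "targets": [
    {"offset":[0.002,0.035,-0.001],"yaw":-0.004},
    {"offset":[0.002,0.07,-0.001],"yaw":-0.004},
    {"offset":[0.002,0.098,-0.001],"yaw":-0.004},
    {"offset":[0.002,0.098,-0.001],"yaw":-0.004},
    {"offset":[0.002,0.098,-0.001],"yaw":-0.004},
    {"offset":[0.002,0.098,-0.001],"yaw":-0.004}
  ]
}}

```text
time_s: 21.83
eef_pos: [608.2, -60.3, 81.5]
ee_rot: [-0.697, 0.71, -0.072, 0.076]
force: [1.3, -0.5, -3.0]
grip_width: 0.514
```

{"api": "jog_arm", "payload": {
  "targets": [
    {"offset":[0,0.004,0],"yaw":0},
    {"offset":[0,0.008,0],"yaw":0},
    {"offset":[0,0.011,0],"yaw":0},
    {"offset":[0,0.011,0],"yaw":0}
  ]
}}

```text
time_s: 22.17
eef_pos: [608.1, -60.4, 70.3]
ee_rot: [-0.697, 0.71, -0.072, 0.076]
force: [-0.6, -0.4, -2.4]
grip_width: 0.504
```

```bash
 python3 look.py s12 120 240 220 340 6; python3 g.py 607.8 -61.2 65 -12
```

```text
t 22.32 pos [608.3 -60.5  70.7] head -11.99 tilt [ 0.0038 -0.0187 -0.9998] F [-0.4  0.2 -2.4] grip 43.7
offset [-0.0004, 0.0057, -0.0007] yaw 0.0002
```

View pics/s12.png

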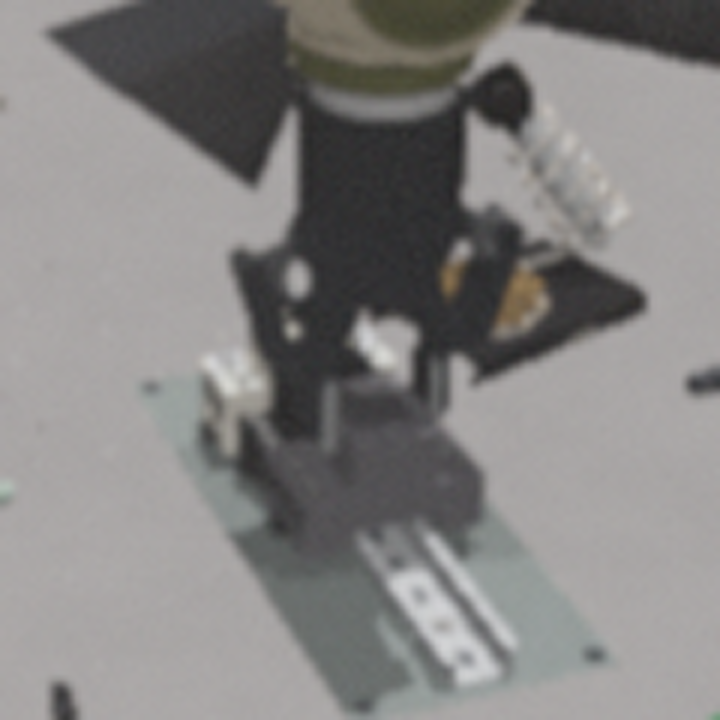

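{"api": "jog_arm", "payload": {
  "targets": [
    {"offset":[0,0.004,0],"yaw":0},
    {"offset":[0,0.006,0],"yaw":0},
    {"offset":[0,0.006,0.001],"yaw":0},
    {"offset":[0,0.006,0.002],"yaw":0},
    {"offset":[0,0.006,0.004],"yaw":0},
    {"offset":[0,0.006,0.006],"yaw":0},
    {"offset":[0,0.006,0.007],"yaw":0},
    {"offset":[0,0.006,0.007],"yaw":0}
  ]
}}

```text
time_s: 22.98
eef_pos: [610.3, -53.8, 65.1]
ee_rot: [-0.697, 0.71, -0.071, 0.076]
force: [1.2, -4.4, 4.8]
grip_width: 0.511
```

{"api": "jog_arm", "payload": {
  "targets": [
    {"offset":[0,0,0.001],"yaw":0},
    {"offset":[0,0,0.002],"yaw":0},
    {"offset":[0,0,0.003],"yaw":0},
    {"offset":[0,0,0.004],"yaw":0},
    {"offset":[0,0,0.004],"yaw":0}
  ]
}}

```text
time_s: 23.4
eef_pos: [611.3, -49.9, 65.1]
ee_rot: [-0.697, 0.71, -0.071, 0.076]
force: [-0.0, -3.4, 3.9]
grip_width: 0.516
```

{"api": "jog_arm", "payload": {
  "targets": [
    {"offset":[0,0,0.001],"yaw":0},
    {"offset":[0,0,0.002],"yaw":0},
    {"offset":[0,0,0.003],"yaw":0},
    {"offset":[0,0,0.004],"yaw":0},
    {"offset":[0,0,0.004],"yaw":0}
  ]
}}

```text
time_s: 23.82
eef_pos: [611.6, -49.4, 65.1]
ee_rot: [-0.695, 0.712, -0.071, 0.076]
force: [-4.7, -21.5, 4.4]
grip_width: 0.51
```

```bash
 python3 look.py s13 120 240 220 340 6; python3 g.py 607.8 -61.2 65 -12
```

```text
t 23.97 pos [611.6 -49.4  65.1] head -11.97 tilt [ 0.0042 -0.0247 -0.9997] F [ -5.7 -21.2   4.6] grip 43.7
offset [-0.0013, 0.0004, -0.0124] yaw 0.0006
```

View pics/s13.png

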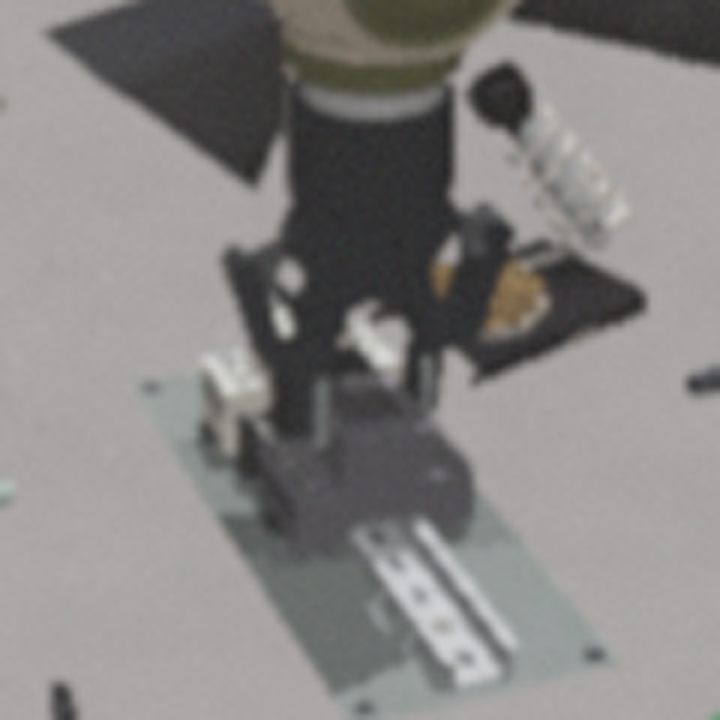

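{"api": "jog_arm", "payload": {
  "targets": [
    {"offset":[0,0,-0.001],"yaw":0},
    {"offset":[0,0,-0.001],"yaw":0}
  ]
}}

```text
time_s: 24.13
eef_pos: [611.3, -50.4, 65.1]
ee_rot: [-0.695, 0.712, -0.072, 0.076]
force: [-1.5, -3.0, 2.9]
grip_width: 0.51
```

{"api": "jog_arm", "payload": {
  "targets": [
    {"offset":[0,0,0],"yaw":0},
    {"offset":[0,0,0],"yaw":0},
    {"offset":[0,-0.003,0],"yaw":0},
    {"offset":[0,-0.03,0],"yaw":0},
    {"offset":[0,-0.06,0],"yaw":0},
    {"offset":[0,-0.1,0],"yaw":0},
    {"offset":[0,-0.12,0],"yaw":0},
    {"offset":[0,-0.12,0],"yaw":0},
    {"offset":[0,-0.12,0],"yaw":0}
  ],
  "fingers": 0.066
}}

```text
time_s: 24.88
eef_pos: [611.1, -47.2, 186.0]
ee_rot: [-0.695, 0.712, -0.071, 0.077]
force: [-0.1, 0.2, 0.4]
grip_width: 0.776
```

```bash
 python3 look.py s14 120 240 220 340 6; python3 g.py 510 -400 150 24
```

```text
t 25.03 pos [610.3 -47.2 183.6] head -11.99 tilt [ 0.0013 -0.0233 -0.9997] F [-0.2  0.  -0.1] grip 65.6
offset [-0.025, 0.0417, -0.3651] yaw -0.6282
```

View pics/s14.png

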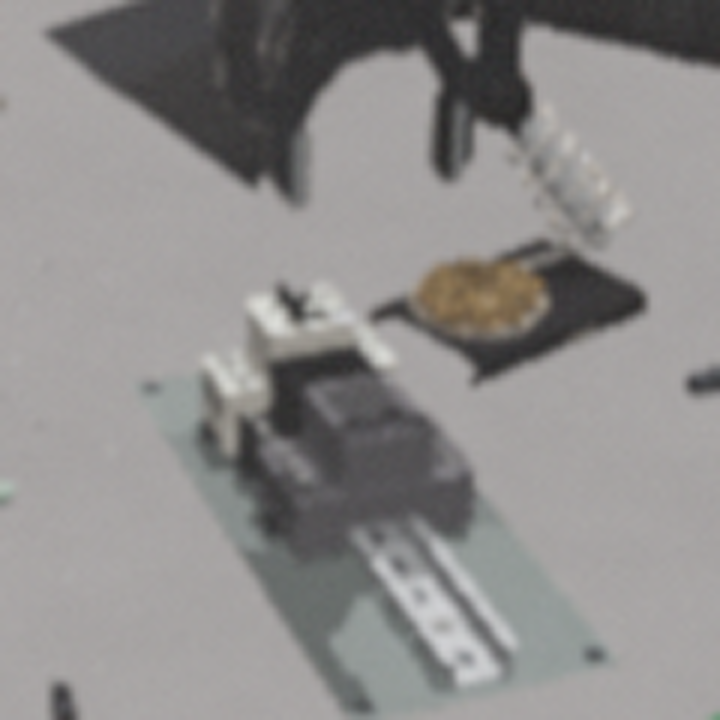

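```bash
python3 - <<'E'
from fit import *
from rig import ctrl
T=cap("top",4);S=cap("scene",4)
a=ortho(T,460,560,-450,-350,55,7);b=ortho(S,460,560,-450,-350,55,7)
save("pics/rel.png",np.hstack([a,b]),.55)
v=[]
for cam,c,uv in(("top",T,(375,205)),("scene",S,(335,290))):
    rs=[r for r in ctrl.regions_of(cam,"relay_center") if abs((r["box"][0]+r["box"][2])/2-uv[0])<10 and abs((r["box"][1]+r["box"][3])/2-uv[1])<14]
    if not rs: print(cam,"none"); continue
    rg=rs[0]["region"]; ys,xs=np.where(rg); box=tuple(int(q) for q in (xs.min()-12,ys.min()-12,xs.max()-xs.min()+25,ys.max()-ys.min()+25))
    print(cam,rs[0]["score"],rs[0]["box"],fit([(c,rg.astype(np.float32),box)],"relay",(509,-400))); v.append((c,rg.astype(np.float32),box))
if len(v)==2: print(fit(v,"relay",(509,-400)))
E
```

```text
top none
scene none
```

View pics/rel.png

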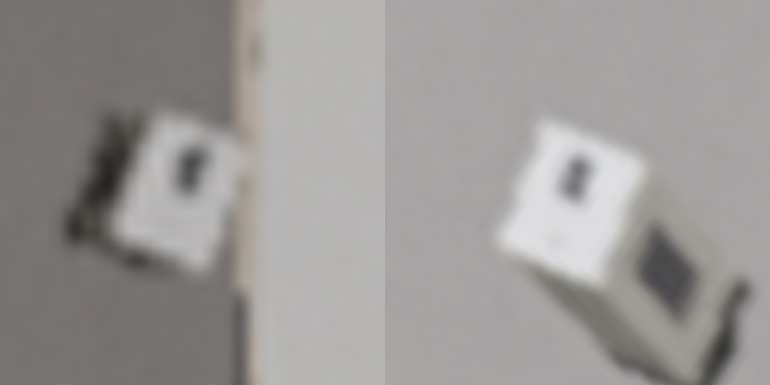

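Relay's top face in both views (T corners (155,108),(245,150),(205,272),(112,235)) agrees at z = 55: centre ≈ (510.5, −397), long side heading ≈ −19°.

```bash
python3 g.py 510.5 -397.3 110 -19
```

```text
t 25.53 pos [610.9 -47.6 185.1] head -12.01 tilt [ 0.0039 -0.0241 -0.9997] F [-1.1  0.   0.1] grip 65.6
offset [-0.0261, 0.0831, -0.3612] yaw 0.122
```

{"api": "jog_arm", "payload": {
  "targets": [
    {"offset":[-0.026,0.04,-0.361],"yaw":0.122},
    {"offset":[-0.026,0.04,-0.361],"yaw":0.122},
    {"offset":[-0.026,0.04,-0.361],"yaw":0.122},
    {"offset":[-0.026,0.04,-0.361],"yaw":0.122},
    {"offset":[-0.026,0.04,-0.361],"yaw":0.122},
    {"offset":[-0.026,0.04,-0.361],"yaw":0.122},
    {"offset":[-0.026,0.04,-0.361],"yaw":0.122},
    {"offset":[-0.026,0.083,-0.361],"yaw":0.122},
    {"offset":[-0.026,0.083,-0.361],"yaw":0.122},
    {"offset":[-0.026,0.083,-0.361],"yaw":0.122},
    {"offset":[-0.026,0.083,-0.361],"yaw":0.122},
    {"offset":[-0.026,0.083,-0.361],"yaw":0.122}
  ],
  "fingers": 0.056
}}

```text
time_s: 26.53
eef_pos: [510.9, -396.8, 110.4]
ee_rot: [-0.689, 0.705, -0.114, 0.12]
force: [0.5, -0.1, -0.5]
grip_width: 0.654
```

```bash
python3 - <<'E'
from h import *
T=cap("top",8);S=cap("scene",8)
pickle.dump((T,S),open("c2.pkl","wb"))
save("pics/s15.png",S["img"][210:330,270:390],6)
a=ortho(T,540,700,-100,100,45,5);b=ortho(S,540,700,-100,100,45,5)
save("pics/row.png",np.vstack([a,b])[:,:],.37*1.0)
save("pics/rowT.png",a,.75)
E
python3 g.py 510.5 -397.3 41 -19
```

```text
t 27.33 pos [ 510.6 -397.2  110. ] head -19.0 tilt [ 0.0039 -0.0241 -0.9997] F [-0.5 -0.1  0. ] grip 55.9
offset [-0.0009, 0.069, 0.0013] yaw 0.0
```

View pics/s15.png

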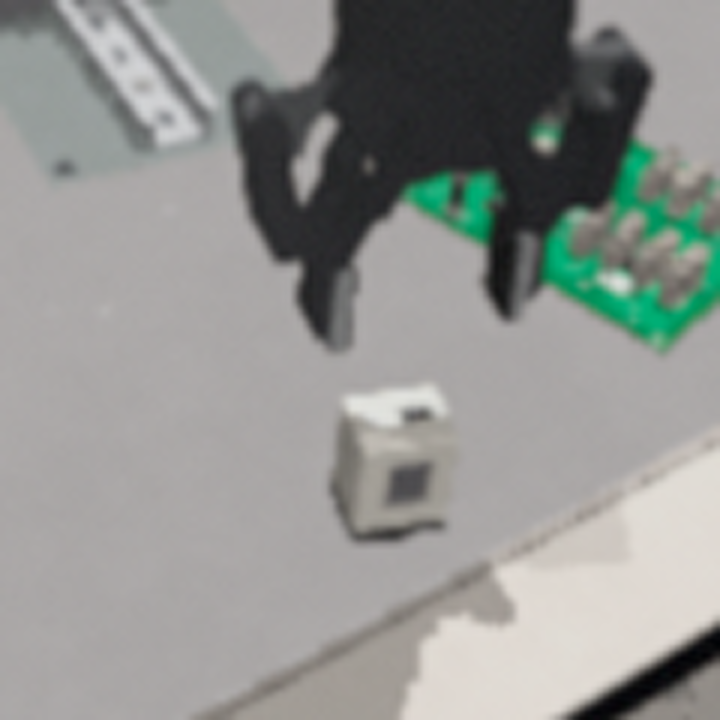

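View pics/rowT.png

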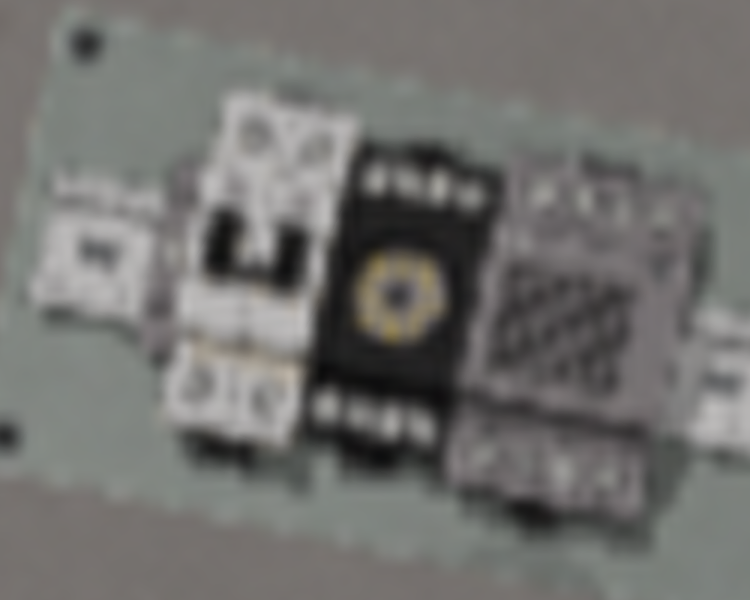

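```bash
python3 - <<'E'
from h import *
from scipy.optimize import minimize
def rectfit(c,z,x0,L,W,sign=1):
    g=cv2.cvtColor(c["img"].astype(np.float32),cv2.COLOR_RGB2GRAY)
    a,b=np.meshgrid(np.arange(-L/2-5,L/2+5.1,.5),np.arange(-W/2-5,W/2+5.1,.5),indexing='ij')
    ins=1/(1+np.exp(-(np.minimum(L/2-abs(a),W/2-abs(b)))/.8))
    w=ins-ins.mean()
    def f(p):
        t=np.radians(p[2]);X=p[0]+a*np.cos(t)-b*np.sin(t);Y=p[1]+a*np.sin(t)+b*np.cos(t)
        uv=proj(c,np.stack([X.ravel(),Y.ravel(),np.full(X.size,z)],1)).astype(np.float32)
        v=cv2.remap(g,uv[:,0].reshape(X.shape),uv[:,1].reshape(X.shape),cv2.INTER_CUBIC)
        v=v-v.mean(); return -sign*(v*w).sum()/np.sqrt((v*v).sum()*(w*w).sum())
    r=minimize(f,x0,method="Nelder-Mead",options=dict(initial_simplex=np.array(x0)+np.array([[0,0,0],[4,0,0],[0,4,0],[0,0,6]])))
    return r.x.round(2),round(-r.fun,3)
T0,S0=pickle.load(open("c0.pkl","rb"));T,S=pickle.load(open("c2.pkl","rb"))
print("relay T",rectfit(T0,55,[510.5,-397,-19],36,28)); print("relay S",rectfit(S0,55,[508.1,-398,-19],36,28))
print("sock block T dark",rectfit(T,58,[620,-7,-12],46,40,-1),"breaker nose T",rectfit(T,72,[628,34,-12],45,36))
for n,c in(("T",T),("S",S)):
    a=ortho(c,590,650,-40,25,58,10); save(f"pics/well{n}.png",a,.6)
im=np.hstack([cv2.imread("pics/wellT.png"),cv2.imread("pics/wellS.png")]);cv2.imwrite("pics/well.png",im); print(im.shape)
E
```

```text
relay T (array([ 510.56, -397.08,  -20.66]), np.float64(0.677))
relay S (array([ 507.72, -398.57,  -20.85]), np.float64(0.81))
sock block T dark (array([623.76,  -7.09, -12.11]), np.float64(0.445)) breaker nose T (array([630.59,  29.95, -11.52]), np.float64(0.25))
(360, 780, 3)
```

View pics/well.png

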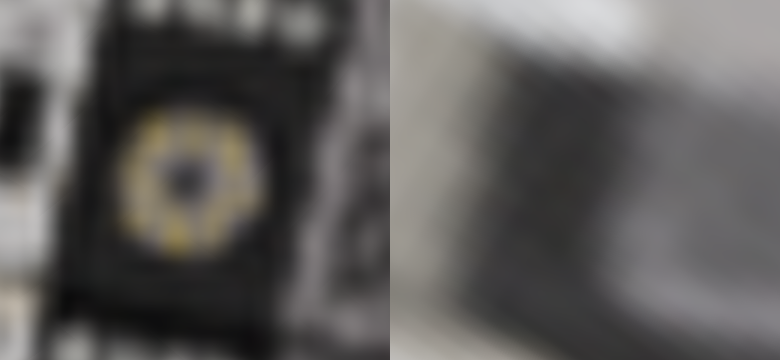

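{"api": "jog_arm", "payload": {
  "targets": [
    {"offset":[-0.001,0.03,0.001],"yaw":0},
    {"offset":[-0.001,0.06,0.001],"yaw":0},
    {"offset":[-0.001,0.07,0.001],"yaw":0},
    {"offset":[-0.001,0.07,0.001],"yaw":0},
    {"offset":[-0.001,0.07,0.001],"yaw":0},
    {"offset":[-0.001,0.07,0.001],"yaw":0}
  ]
}}

```text
time_s: 27.83
eef_pos: [510.9, -398.3, 42.0]
ee_rot: [-0.689, 0.706, -0.113, 0.12]
force: [0.2, -0.8, 0.0]
grip_width: 0.657
```

```bash
python3 look.py s16 210 330 270 390 6; python3 g.py 510.5 -397.3 41 -19
```

```text
t 27.98 pos [ 510.7 -398.1   41.5] head -19.0 tilt [ 0.0055 -0.0258 -0.9997] F [-1.2 -0.   0.4] grip 56.0
offset [-0.0005, 0.0005, 0.0007] yaw 0.0001
```

View pics/s16.png

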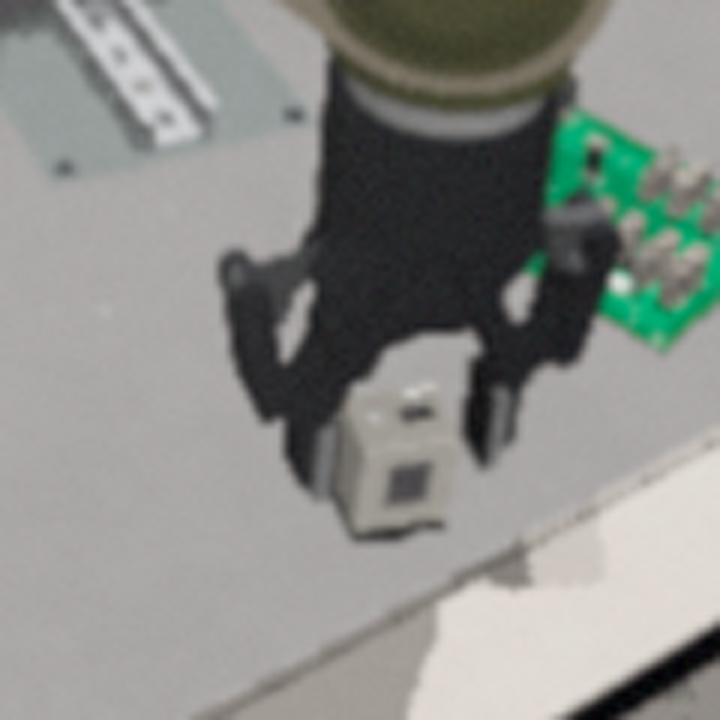

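{"api": "jog_arm", "payload": {
  "targets": [
    {"offset":[0,0,0.001],"yaw":0.02},
    {"offset":[0,0,0.001],"yaw":0.02},
    {"offset":[0,0,0.001],"yaw":0.02},
    {"offset":[0,0,0.001],"yaw":0.02},
    {"offset":[0,0,0.001],"yaw":0.02},
    {"offset":[0,0,0.001],"yaw":0.02},
    {"offset":[0,0,0.001],"yaw":0.02},
    {"offset":[0,0,0.001],"yaw":0.02}
  ],
  "fingers": 0.02,
  "grip_force": 40
}}

```text
time_s: 28.65
eef_pos: [511.3, -397.3, 42.6]
ee_rot: [-0.687, 0.705, -0.12, 0.128]
force: [-1.3, 2.4, 7.0]
grip_width: 0.41
```

```bash
python3 g.py 510.5 -397.3 130 -19
```

```text
t 28.65 pos [ 511.3 -397.3   42.6] head -20.14 tilt [ 0.0063 -0.0267 -0.9996] F [-1.3  2.4  7. ] grip 35.1
offset [0.0005, -0.0873, -0.0023] yaw -0.0198
```

{"api": "jog_arm", "payload": {
  "targets": [
    {"offset":[0,-0.03,0],"yaw":0},
    {"offset":[0,-0.07,0],"yaw":0},
    {"offset":[0,-0.11,0],"yaw":0},
    {"offset":[0,-0.11,0],"yaw":0},
    {"offset":[0,-0.11,0],"yaw":0},
    {"offset":[0,-0.11,0],"yaw":0}
  ]
}}

```text
time_s: 29.15
eef_pos: [510.3, -394.0, 151.7]
ee_rot: [-0.688, 0.705, -0.12, 0.127]
force: [-0.4, -0.3, -1.2]
grip_width: 0.406
```

```bash
python3 g.py 620.3 -6.9 145 -12
```

```text
t 29.15 pos [ 510.3 -394.   151.7] head -20.14 tilt [ 0.0054 -0.0257 -0.9997] F [-0.4 -0.3 -1.2] grip 34.7
offset [-0.0301, -0.0026, 0.4014] yaw -0.142
```

{"api": "jog_arm", "payload": {
  "targets": [
    {"offset":[-0.03,-0.003,0.401],"yaw":-0.142},
    {"offset":[-0.03,-0.003,0.401],"yaw":-0.142},
    {"offset":[-0.03,-0.003,0.401],"yaw":-0.142},
    {"offset":[-0.03,-0.003,0.401],"yaw":-0.142},
    {"offset":[-0.03,-0.003,0.401],"yaw":-0.142},
    {"offset":[-0.03,-0.003,0.401],"yaw":-0.142},
    {"offset":[-0.03,-0.003,0.401],"yaw":-0.142},
    {"offset":[-0.03,-0.003,0.401],"yaw":-0.142},
    {"offset":[-0.03,-0.003,0.401],"yaw":-0.142},
    {"offset":[-0.03,-0.003,0.401],"yaw":-0.142},
    {"offset":[-0.03,-0.003,0.401],"yaw":-0.142},
    {"offset":[-0.03,-0.003,0.401],"yaw":-0.142}
  ]
}}

```text
time_s: 30.15
eef_pos: [619.8, -5.9, 143.5]
ee_rot: [-0.694, 0.712, -0.071, 0.075]
force: [-0.0, -0.6, -1.5]
grip_width: 0.408
```

```bash
python3 look.py s17 120 240 220 340 6; python3 g.py 620.3 -6.9 106 -12
```

```text
t 30.3 pos [619.9  -8.4 144.6] head -12.08 tilt [ 0.0039 -0.0257 -0.9997] F [-0.9  0.3 -0.3] grip 35.0
offset [-0.0002, 0.0385, 0.0025] yaw -0.0014
```

View pics/s17.png

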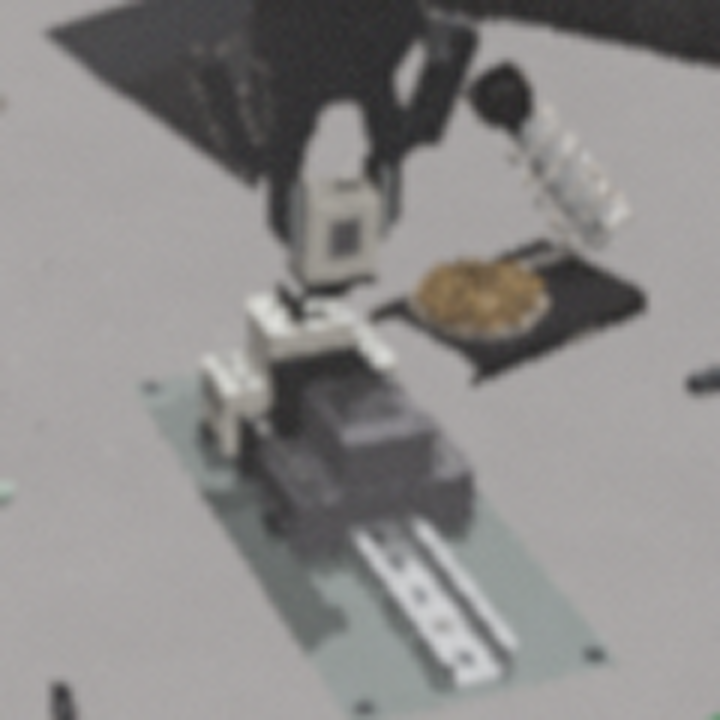

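The relay hangs upright over the socket (zoom px (340,240)).

{"api": "jog_arm", "payload": {
  "targets": [
    {"offset":[0,0.02,0.002],"yaw":-0.001},
    {"offset":[0,0.038,0.003],"yaw":-0.001},
    {"offset":[0,0.038,0.003],"yaw":-0.001},
    {"offset":[0,0.038,0.003],"yaw":-0.001},
    {"offset":[0,0.038,0.003],"yaw":-0.001}
  ]
}}

```text
time_s: 30.72
eef_pos: [621.0, -7.2, 107.6]
ee_rot: [-0.694, 0.712, -0.072, 0.077]
force: [0.2, -0.9, -0.1]
grip_width: 0.409
```

```bash
python3 look.py s18 140 220 240 320 9; python3 g.py 620.3 -6.9 96 -12
```

```text
t 30.87 pos [621.1  -6.8 107.6] head -12.04 tilt [ 0.0056 -0.026  -0.9996] F [-0.2  1.4 -0.3] grip 34.8
offset [-0.0008, 0.0116, 0.0] yaw -0.0007
```

View pics/s18.png

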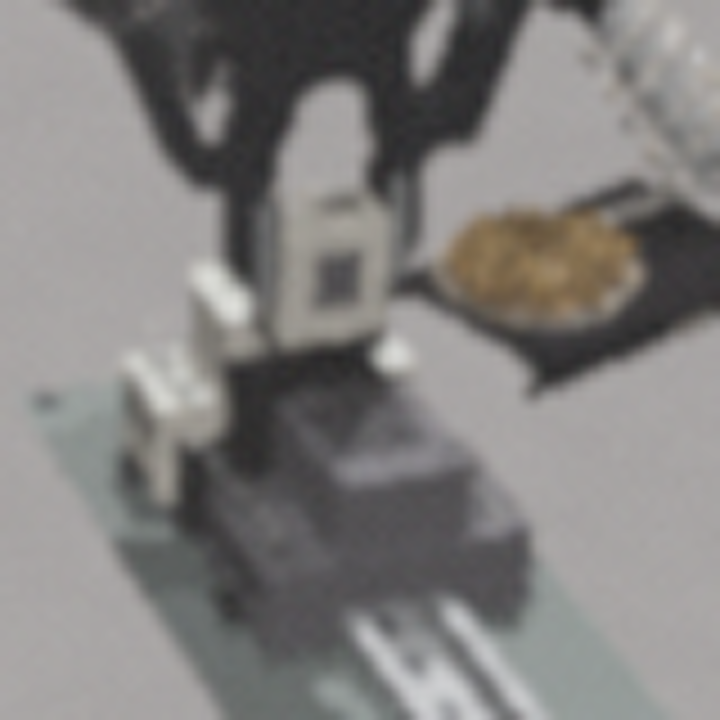

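{"api": "jog_arm", "payload": {
  "targets": [
    {"offset":[-0.001,0.003,0],"yaw":0},
    {"offset":[-0.001,0.006,0],"yaw":0},
    {"offset":[-0.001,0.009,0],"yaw":0},
    {"offset":[-0.001,0.01,0],"yaw":0},
    {"offset":[-0.001,0.01,0],"yaw":0}
  ]
}}

```text
time_s: 31.28
eef_pos: [620.0, -6.8, 97.2]
ee_rot: [-0.694, 0.712, -0.072, 0.077]
force: [0.8, 0.5, -1.4]
grip_width: 0.406
```

{"api": "jog_arm", "payload": {
  "targets": [
    {"offset":[0,0.002,0],"yaw":0},
    {"offset":[0,0.004,0],"yaw":0},
    {"offset":[0,0.0055,0],"yaw":0},
    {"offset":[0,0.006,0],"yaw":0},
    {"offset":[0,0.006,0],"yaw":0}
  ]
}}

```text
time_s: 31.7
eef_pos: [620.3, -7.0, 91.7]
ee_rot: [-0.694, 0.712, -0.071, 0.077]
force: [-0.4, 1.0, 3.6]
grip_width: 0.414
```

```bash
python3 look.py s19 140 220 240 320 9; python3 g.py 620.3 -6.9 91.6 -12
```

```text
t 31.85 pos [620.3  -7.   91.8] head -12.04 tilt [ 0.006  -0.0261 -0.9996] F [-1.6 -0.5  5.1] grip 35.2
offset [-0.0, 0.0002, 0.0001] yaw -0.0007
```

View pics/s19.png

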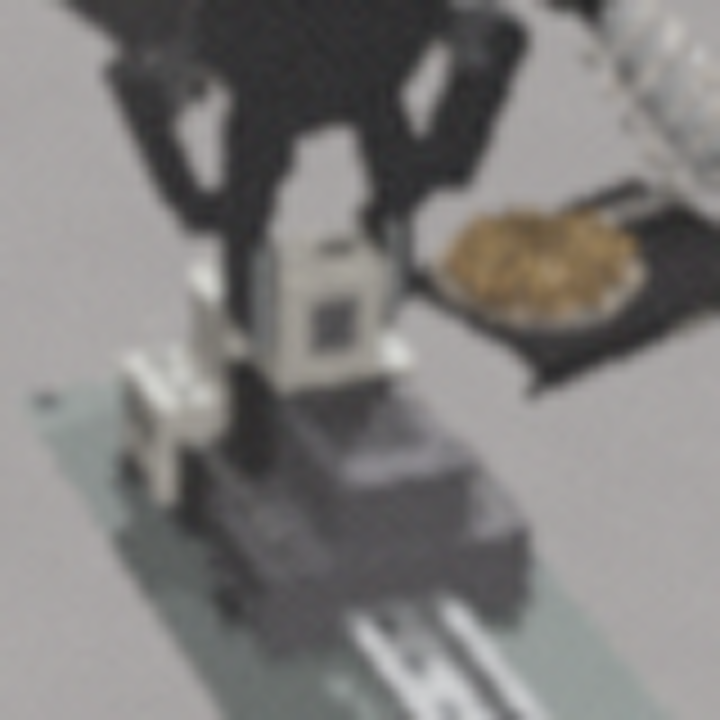

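Plugged to full depth (TCP 91.7 as predicted, about 5 N of contact). Releasing and retreating.

{"api": "jog_arm", "payload": {
  "targets": [
    {"offset":[0,0,0],"yaw":0},
    {"offset":[0,0,0],"yaw":0},
    {"offset":[0,-0.002,0],"yaw":0},
    {"offset":[0,-0.03,0],"yaw":0},
    {"offset":[0,-0.07,0],"yaw":0},
    {"offset":[0,-0.11,0],"yaw":0},
    {"offset":[0,-0.11,0],"yaw":0},
    {"offset":[0,-0.11,0],"yaw":0}
  ],
  "fingers": 0.056
}}

```text
time_s: 32.52
eef_pos: [620.3, -4.2, 203.9]
ee_rot: [-0.694, 0.712, -0.07, 0.079]
force: [-0.6, 0.4, -1.6]
grip_width: 0.657
```

```bash
python3 look.py s20 140 220 240 320 9; python3 g.py 400 -250 220 -12
```

```text
t 32.67 pos [619.1  -4.  200.1] head -12.04 tilt [ 0.0032 -0.0255 -0.9997] F [-0.5  0.4 -0.1] grip 55.9
offset [-0.1628, -0.0143, -0.2867] yaw -0.0007
```

View pics/s20.png

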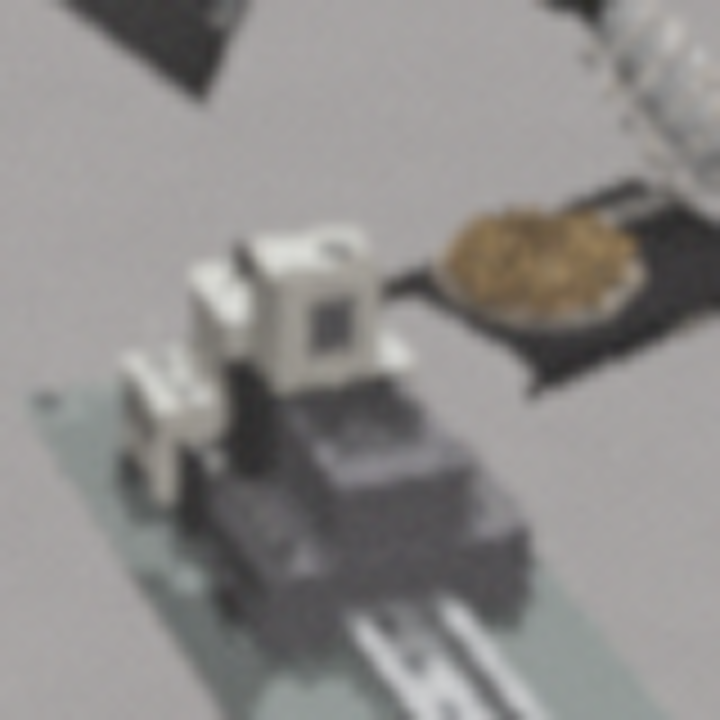

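Relay sits upright and square. Move the arm aside for a clear top view.

{"api": "jog_arm", "payload": {
  "targets": [
    {"offset":[-0.163,-0.014,-0.287],"yaw":0},
    {"offset":[-0.163,-0.014,-0.287],"yaw":0},
    {"offset":[-0.163,-0.014,-0.287],"yaw":0},
    {"offset":[-0.163,-0.014,-0.287],"yaw":0},
    {"offset":[-0.163,-0.014,-0.287],"yaw":0},
    {"offset":[-0.163,-0.014,-0.287],"yaw":0},
    {"offset":[-0.163,-0.014,-0.287],"yaw":0},
    {"offset":[-0.163,-0.014,-0.287],"yaw":0},
    {"offset":[-0.163,-0.014,-0.287],"yaw":0},
    {"offset":[-0.163,-0.014,-0.287],"yaw":0}
  ]
}}

```text
time_s: 33.5
eef_pos: [398.5, -251.3, 218.8]
ee_rot: [-0.695, 0.711, -0.074, 0.077]
force: [-0.0, 0.5, -0.1]
grip_width: 0.653
```

```bash
python3 - <<'E'
from h import *
T=cap("top",8);S=cap("scene",3)
save("pics/fT.png",ortho(T,540,700,-110,90,45,5),.75)
save("pics/fA.png",T["img"][110:280,50:400],2.2)
E
```

```text
(no output)
```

View pics/fT.png

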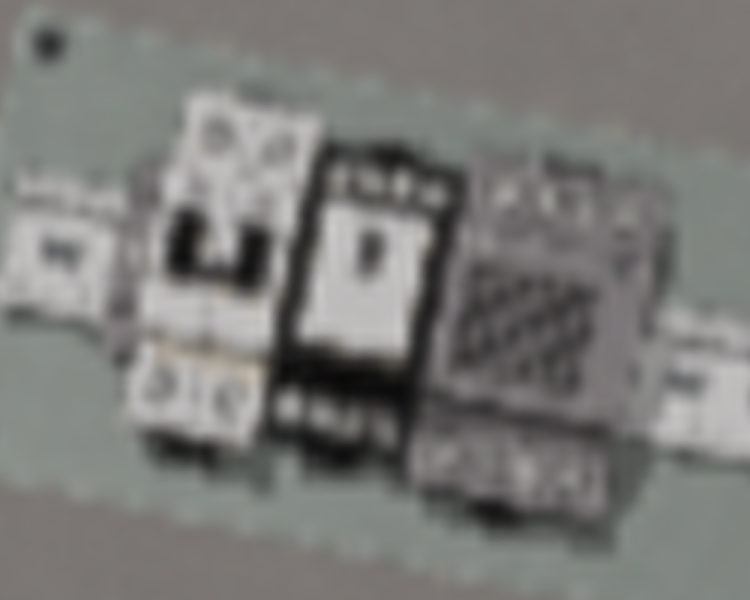

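View pics/fA.png

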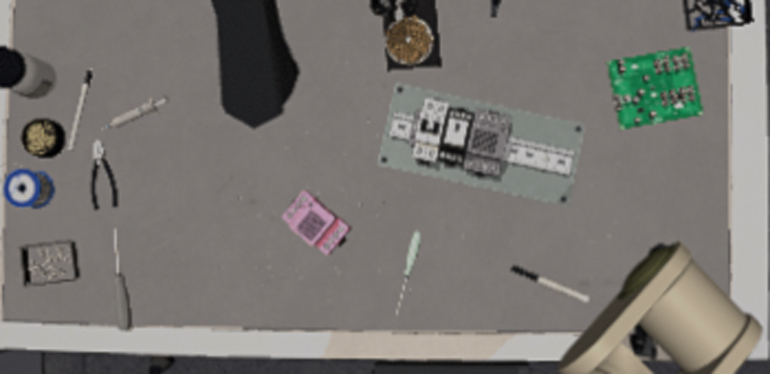

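The row is tight: stop at px (130,290), breaker (215,270), socket with relay (365,280), PSU (535,330). All are square on the rail, and the bystanders are where they were. Handing in.

```bash
python3 -c "
from rig import ctrl
print(ctrl.finish_job(), ctrl.sense()['time_s'])"
```

```text
the job is handed in; nothing more can be done
the job is handed in; nothing more can be done
```

The control row is made up and handed in after about 34 s. From left to right on the rail it runs end stop, breaker, relay socket with the relay plugged in, and the grey power supply. I placed the socket before the power supply.

- **Seating:** The breaker bottomed at 70.6 mm, the socket at 57.1 mm and the power supply at 65.1 mm tool height, each within 0.1 mm of the height expected for a seated part. The relay bottomed at 91.7 mm, against 91.6 mm expected.
- **Gaps:** I pushed the whole row against the stop until the force rose to about 21 N, then backed the power supply off 1 mm before letting go. The last top view shows no visible gap, with all devices square and the relay in line with the socket.
- **Left alone:** The screwdriver, marker, circuit board and pink look-alike look undisturbed in the final picture.
- **Checks that disagreed:**
  - The scene camera reads about 2–3 mm low in x against the top camera and the robot. I corrected for that.
  - The first silhouette fit put the relay's heading at +24°, which was wrong. Its top face in both views gave about −20°, and I used that.
  - The tool picked up about 1.5° of tilt from the pushing. It had no visible effect on the parts.

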